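# Dismantle a membrane filter holder and rack its parts for sterilising

### The job

The filter run is over: take the steel filter holder on the manifold apart from the top down and set each part, upright, on the grey seat in the steel tray that is made for it: first the lid on its small ring, then the funnel over the post, then the support ring on the wide ring, and last the base with its stem in the narrow bore of the tall seat. Lower each part onto its seat rather than dropping it, and leave the Petri dish behind the manifold where it is.

Things in the scene. Friction and masses are not known exactly. Their poses are not given: they have to be found in the camera images.
- lid: Top part of the stack. Steel lid: flange 48 mm across and 5 mm thick, its underside 8 mm above the origin; below it a plug 30 mm across and 8 mm long; above it a thin neck and a black round knob 16 mm across and 16 mm tall (17 to 33 mm above the origin), the place to grip. Origin: centre of the plug's underside, z axis up. 90 g.
- funnel: Second part from the top. Open steel tube, 80 mm tall, outside 44 mm, bore 38 mm right through, with a foot flange 52 mm across and 6 mm thick. Grip the barrel from above. Origin: centre of the underside of the foot, z axis up. 200 g. At the start the lid's flange lies on its upper rim and its foot lies 3 mm deep in the support ring's recess.
- support_ring: Third part. Flat steel disc 61 mm across and 16 mm thick (5 to 21 mm above the origin) with a shallow recess and a perforated screen on top, and below it a spigot 40 mm across and 5 mm long. Grip the 16 mm high edge. Origin: centre of the spigot's underside, z axis up. 150 g. At the start its flange lies on the base's top face, the spigot in the base's recess.
- base: Lowest part. Steel flange 68 mm across, 14 mm thick (28 to 42 mm above the origin), with a stem 18 mm across and 28 mm long below. Grip the 14 mm high edge of the flange. Origin: centre of the stem's lower end, z axis up. 350 g. At the start the flange lies on the manifold's column, the stem loosely in its 22 mm bore; it lifts straight out.
- seat_lid: Seat for the lid, in the tray: grey ring 60 mm across, 40 mm tall, with a round hole 44 mm across and 28 mm deep (its foot is 68 mm across). The lid's flange comes to lie on its top face, the plug in the hole, so that the lid's origin is 32 mm above the seat's. Fixed. Origin: centre of its underside.
- seat_funnel: Seat for the funnel, in the tray: grey disc 62 mm across, 30 mm tall, with an upright post 22 mm across in its middle that ends 75 mm above the seat's underside. The funnel goes over the post and stands on the disc, its origin 30 mm above the seat's. Fixed. Origin: centre of its underside.
- seat_ring: Seat for the support ring, in the tray: wide grey ring 74 mm across, 36 mm tall, with a round hole 54 mm across and 24 mm deep (foot 80 mm across). The support ring's flange comes to lie on its top face, the spigot in the hole, so that the ring's origin is 31 mm above the seat's. Fixed. Origin: centre of its underside.
- seat_base: Seat for the base, in the tray: the tall grey seat, 60 mm across, 48 mm tall, with a narrow bore 32 mm across and 38 mm deep (foot 72 mm across). The base's flange comes to lie on its top face, the stem in the bore, so that the base's origin is 20 mm above the seat's. Fixed. Origin: centre of its underside.
- tray: Pressed steel tray, 324 mm along its own x, 260 mm along its own y, 57 mm tall with upright walls, fixed; the four seats stand on its 2 mm floor in two rows of two, about 150 mm apart along the tray's x and 110 mm along its y, in any arrangement. Origin: centre of its underside.
- petri: Closed Petri dish with pink medium, 69 mm across, 15 mm tall, loose on the table behind the manifold, about 135 mm from its axis. Origin: centre of its underside. (The manifold: a fixed steel column 48 mm across, 62 mm tall, on a foot 105 mm square, with a low stopcock on the dish's side, under the stack.)
Not all that is in view belongs to the job. What is shaped like the lid but green is not meant.

How it is judged (in metres and radians):
On the way, in this order (a step that is already met when the one before it is completed fails the run):
1. the lid stands released on its seat (horizontal distance between lid and seat_lid below 0.012 m and z of lid in the frame of seat_lid between 0.028 and 0.036 m and angle between lid's own z axis and vertical below 0.1 rad and linear speed of lid below 0.02 m/s and contact force between the fingers and lid below 0.05 N), for 0.2 s.
2. the funnel stands released on its seat (horizontal distance between funnel and seat_funnel below 0.012 m and z of funnel in the frame of seat_funnel between 0.026 and 0.034 m and angle between funnel's own z axis and vertical below 0.1 rad and linear speed of funnel below 0.02 m/s and contact force between the fingers and funnel below 0.05 N), for 0.2 s.
3. the support ring stands released on its seat (horizontal distance between support_ring and seat_ring below 0.012 m and z of support_ring in the frame of seat_ring between 0.027 and 0.035 m and angle between support_ring's own z axis and vertical below 0.1 rad and linear speed of support_ring below 0.02 m/s and contact force between the fingers and support_ring below 0.05 N), for 0.2 s.
4. the base stands released on its seat (horizontal distance between base and seat_base below 0.012 m and z of base in the frame of seat_base between 0.016 and 0.024 m and angle between base's own z axis and vertical below 0.1 rad and linear speed of base below 0.02 m/s and contact force between the fingers and base below 0.05 N), for 0.2 s.
At the end, for the whole second after the job is handed in: The lid, funnel, support ring and base each stand upright (within 0.1 rad) on their own seats, centred within 12 mm, fully down (within 4 mm of the seated height), released and at rest (all of step 1 and all of step 2 and all of step 3 and all of step 4); the robot touches nothing.
It fails at once if the lid was dropped (moving faster than 0.9 m/s out of the fingers, a fall of about 40 mm) (linear speed of lid above 0.9 m/s and contact force between the fingers and lid below 0.01 N).
It fails at once if the funnel was dropped (moving faster than 0.9 m/s out of the fingers, a fall of about 40 mm) (linear speed of funnel above 0.9 m/s and contact force between the fingers and funnel below 0.01 N).
It fails at once if the support ring was dropped (moving faster than 0.9 m/s out of the fingers, a fall of about 40 mm) (linear speed of support_ring above 0.9 m/s and contact force between the fingers and support_ring below 0.01 N).
It fails at once if the base was dropped (moving faster than 0.9 m/s out of the fingers, a fall of about 40 mm) (linear speed of base above 0.9 m/s and contact force between the fingers and base below 0.01 N).
It fails at once if the Petri dish was pushed more than 20 mm (distance of petri from where it was at the start of the episode above 0.02 m).
It also fails if it takes over 120 s, if anything falls off the work surface, if the arm or the gripper's body presses on something with over 40 N, if the wrist force passes 120 N, or if a joint passes its speed limit or range.

### The arm

A 7-joint arm with a two-finger parallel gripper is mounted at the origin on a cart in front of the work surface, level with it; the furniture and walls round the work are solid. World frame = base frame: x ahead of the robot, y to its left, z up, the work surface at z = 0. Lengths are in mm, angles in rad, forces in N, time in s.
With the tool pointing down it reaches from about 425 to 875 mm from the base axis. Payload 8.4 kg.
Tool frame: the origin (TCP) lies at the very end of the fingers, on their centre line; the grasp point (between the pads) lies bot.pinch_z behind it (bot.pinch_z is the distance from the TCP to the grasp point, in mm); z points along the fingers, y is the line along which they close (so a half turn about z gives the same grasp; the last joint's range is limited). The gripper opens to 85 mm and grips with 20 to 120 N. Pads are 22 mm wide; open, the fingers measure 114 mm over their backs; the gripper's body (76 mm by 85 mm) begins 54 mm behind the grasp point. The pads swing forward as they close: fully open they stand 13 mm farther back than shut.
Start: joints at [-1.322, 0.333, 0.04, 1.465, -0.013, 1.343, -0.059], TCP at [221.54, 611.052, 231.308] pointing down, gripper open.
Joint ranges: [-2.58, 2.58], [-0.38, 2.09], [-1.3, 1.39], [0.25, 2.4], [-1.5, 4.64], [0.08, 2.09], [-2.65, 2.65]. Speed limits (rad/s): [2.22, 2.22, 2.79, 2.79, 3.14, 3.14, 3.14].

### API

Orientations are given as a unit quaternion [w, x, y, z].
In Python, from cell import status, imaging, bot, nets gives the robot as it stands. The module is installed in compiled form; this text tells all that it offers.
- The arm moves only by the shell command python3 -m jog 'ROWS' [FORCE]. ROWS is JSON, one flat list of numbers, 7 for each row, row after row: the turn, a rotation vector about the world's x, y, z in degrees, then the shift along the world's x, y, z in units of 40 mm (1.0 is 40 mm), then the finger opening in mm, from 0 to 85.4. A call has 1 to 5 rows; each row is the pose to reach, as a shift and turn from the pose commanded when the call began; what a row does not reach only later rows make up. A row lasts 1/12 s, in which the tool goes at most 41.7 mm and 7.16 degrees, less where a joint would pass 70% of its speed; a pose out of reach is approached as far as the arm can. A call with a gripper value outside its range is refused whole. The fingers move at their own pace and stop on an object; FORCE is the grip in N (left out, the last holds). Time passes only in rows, so rows that repeat a pose let the fingers close. It gives the time, the measured TCP pose, the force, the opening and the grip force at its end, in the units of the state.
- status.sense(): the state, without advancing time (a new reading comes with each control period).
- imaging.read_camera(name): name is "side" or "top" or "wrist"; returns the picture (480x640x3 uint8, blue, green, red); there is no depth.
- imaging.camera_params(name): a dict with "fovy" (degrees; the focal length in pixels is half the picture's height over the tangent of half this angle, whatever the lens; pixels are square), "cx", "cy" (the principal point, pixels), "xyz" and "attitude" of the camera in the world. Camera axes: x right, y down, z forward; pixel columns grow to the right and rows downward; lengths in mm; the calibration is good to about 2 mm. The wrist camera is an equidistant fisheye: a pixel r from the principal point sees the ray r / f radians off the axis. A picture is of the moment at which its call begins: read the wrist's pose just before it. camera_params takes no time and is no camera call; for the wrist camera it gives the pose at the moment of the call.
- bot.finish_job(): hands the job in; it is judged then, once.
Trained networks look in the newest picture that a camera, given by its name, has taken for a name from the list of things; names that differ only in an ending like _2 or _b are one class to them, and where a whole thing is asked for, a point or a joint stands for the part that bears it (a point fixed in the world has none). Each returns a list of dicts, best first, with "confidence" (0 to 1); they miss things now and then, are a little off and sometimes report something else, mostly with a low value. They report only what shows in the picture. A call takes as long as a camera call. They do not tell look-alikes from the thing itself.
- nets.search_frame(thing, camera): "rect" ([left, top, right, bottom] as shares, 0 to 1, of the picture: columns of its width, rows of its height, round what is visible of it).
- nets.silhouettes(thing, camera): "region" (480x640 bool, what is visible of it) and "rect" ([left, top, right, bottom] as shares, 0 to 1, of the picture: columns of its width, rows of its height, round what is visible of it).
- nets.spot_point(thing, camera): "at" ([column, row] as shares, 0 to 1, of the picture: columns of its width, rows of its height: a listed point, or the origin of a listed thing).
The state is a dict: "time_s": time; "qpos": joint angles; "qd": joint speeds; "joint_efforts": joint torques, N m; "position": TCP position; "tool_rot": TCP orientation; "wrist_force": force on the tool from outside, world axes, zero at the start; "torque": the same for the moment, N m; "grip_width": finger opening in mm; "gripper_force": force on a finger pad.
Only numpy, scipy, OpenCV 4.12 (cv2) and the standard library are available. Lean on these libraries where they do the work, as an engineer would, in place of code of your own. Each camera call takes 0.05 s, during which the arm holds its last target. There are 200 camera calls.

## Working session

There is one attempt and no reset: what is moved stays moved. The work goes in short steps, Python scripts to look and compute and a shell command to move; the robot and the scene stay as the last step left them, time stands still between calls to the robot, and variables do not carry over. Pictures are saved under pics/ and viewed, at most 14 in all, crops included, and the job is handed in when it is done.

```bash
mkdir -p pics; cat > h.py <<'E'
import numpy as np, cv2
from cell import status, imaging, bot, nets
from scipy.spatial.transform import Rotation as R
def cam(n):
    p=imaging.camera_params(n); q=p["attitude"]
    return p, np.array(p["xyz"],float), R.from_quat([q[1],q[2],q[3],q[0]]).as_matrix(), 240/np.tan(np.radians(p["fovy"])/2)
def ray(n,u,v,c=None):
    p,o,M,f=c or cam(n); d=np.array([(u-p["cx"]),(v-p["cy"])],float)
    if n=="wrist":
        r=np.hypot(*d); t=r/f; w=np.array([*(d/max(r,1e-9)*np.sin(t)),np.cos(t)])
    else: w=np.array([*(d/f),1.])
    w=M@w; return o,w/np.linalg.norm(w)
def atz(n,u,v,z,c=None):
    o,w=ray(n,u,v,c); return o+w*(z-o[2])/w[2]
def tri(r1,r2):
    (a,u),(b,v)=r1,r2
    s=np.linalg.lstsq(np.c_[u,-v],b-a,rcond=None)[0]
    P,Q=a+s[0]*u,b+s[1]*v; return (P+Q)/2,np.linalg.norm(P-Q)
def proj(n,P,c=None):
    p,o,M,f=c or cam(n); x=M.T@(np.array(P,float)-o)
    if n=="wrist":
        t=np.arctan2(np.hypot(*x[:2]),x[2]); k=f*t/np.hypot(*x[:2])
    else: k=f/x[2]
    return np.array([p["cx"]+k*x[0],p["cy"]+k*x[1]])
E
python3 - <<'E'
from h import *
np.set_printoptions(precision=1,suppress=True)
s=status.sense(); print(s["position"],s["tool_rot"],bot.pinch_z,s["time_s"])
for n in("top","side","wrist"):
    im=imaging.read_camera(n); cv2.imwrite(f"pics/{n}0.png",im)
    p,o,M,f=cam(n); print(n,o,f,M.round(2).tolist(),p["cx"],p["cy"])
    for t in("lid","funnel","support_ring","base","seat_lid","seat_funnel","seat_ring","seat_base","tray","petri"):
        r=nets.spot_point(t,n)
        print(t,[(round(x["at"][0]*640),round(x["at"][1]*480),round(x["confidence"],2)) for x in r[:4]])
E
```

```text
[221.4 610.6 230.4] [-0.   0.2  1.  -0. ] 18.700000000000003 0.0
top [ 427.5   31.2 1393. ] 530.5549657161397 [[0.02, -1.0, 0.09], [-1.0, -0.02, -0.01], [0.01, -0.09, -1.0]] 315.99547131143225 245.99699577297028
lid [(197, 256, 0.58), (232, 255, 0.55)]
funnel [(243, 256, 0.57), (241, 261, 0.21)]
support_ring [(243, 261, 0.41)]
base [(243, 263, 0.54)]
seat_lid [(368, 282, 0.92)]
seat_funnel [(411, 229, 0.86)]
seat_ring [(371, 224, 0.74), (241, 260, 0.42)]
seat_base []
tray [(391, 256, 0.59), (241, 257, 0.34)]
petri [(248, 210, 0.89)]
side [ 515.  1008.6  681.2] 465.30268123498223 [[-1.0, -0.02, 0.05], [-0.06, 0.51, -0.86], [-0.01, -0.86, -0.51]] 324.7510419091194 243.1627015561902
lid [(340, 366, 0.92), (353, 262, 0.64)]
funnel [(353, 292, 0.91)]
support_ring [(348, 297, 0.78)]
base [(348, 311, 0.6)]
seat_lid [(368, 246, 0.73)]
seat_funnel [(340, 236, 0.62), (324, 227, 0.59)]
seat_ring [(318, 246, 0.67)]
seat_base [(367, 227, 0.84)]
tray [(350, 299, 0.67), (343, 235, 0.62)]
petri [(289, 318, 0.91)]
wrist [157.4 634.8 373.8] 371.64829954431775 [[0.34, 0.9, 0.25], [0.94, -0.33, -0.09], [-0.0, 0.27, -0.96]] 312.5615818607142 238.33942010476997
lid []
funnel []
support_ring []
base []
seat_lid []
seat_funnel []
seat_ring []
seat_base []
tray []
petri []
```

View pics/top0.png

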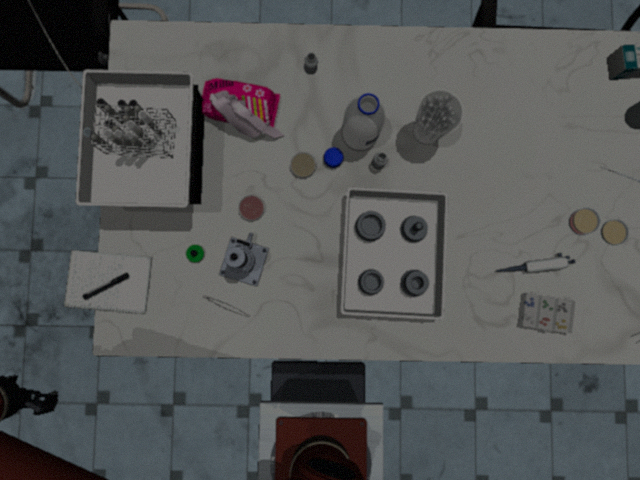

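View pics/side0.png

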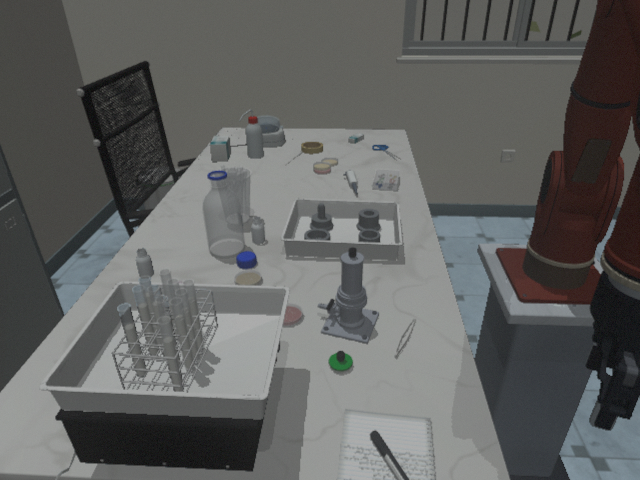

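The top view shows the stack at (240,258) and four seats in the tray at (370,226), (414,229), (370,282) and (415,283). There are two lid candidates. The green one, at top (195,253) and side (340,362), lies on the table and is the decoy. The black knob on the stack, at top (236,258) and side (352,253), is the lid meant. I'll confirm that in a crop and triangulate.

```bash
python3 - <<'E'
from h import *
np.set_printoptions(precision=1,suppress=True)
t=cv2.imread("pics/top0.png"); s=cv2.imread("pics/side0.png")
a=cv2.resize(t[180:325,180:450],(800,430),interpolation=3)[:, :]
b=cv2.resize(s[190:345,270:410],(154*1,170))
cv2.imwrite("pics/cropt.png",a)
cv2.imwrite("pics/crops.png",cv2.resize(s[190:380,270:420],(472,598),interpolation=3))
for n,a,b in(("knob",(236,258),(352,253)),("sl",(368,282),(368,246)),("sf",(411,229),(324,227)),("sr",(371,224),(318,246)),("petri",(248,210),(289,318)),("base",(243,263),(348,311))):
    print(n,*tri(ray("top",*a),ray("side",*b)))
print("sb",atz("top",415,283,48), atz("side",367,227,0))
E
```

```text
knob [509.1 204.7 180.7] 3.659595950045392
sl [ 463.7 -116.5    5.2] 2.446572460908326
sf [ 600.  -229.2    2. ] 8.935476816480982
sr [ 611.3 -123.7   -2.1] 9.920641137082017
petri [647.5 202.6   3.7] 1.8514176161351443
base [510.5 207.5  32.4] 11.992412503274487
sb [ 461.  -231.1   48. ] [ 465.1 -237.4    0. ]
```

View pics/cropt.png

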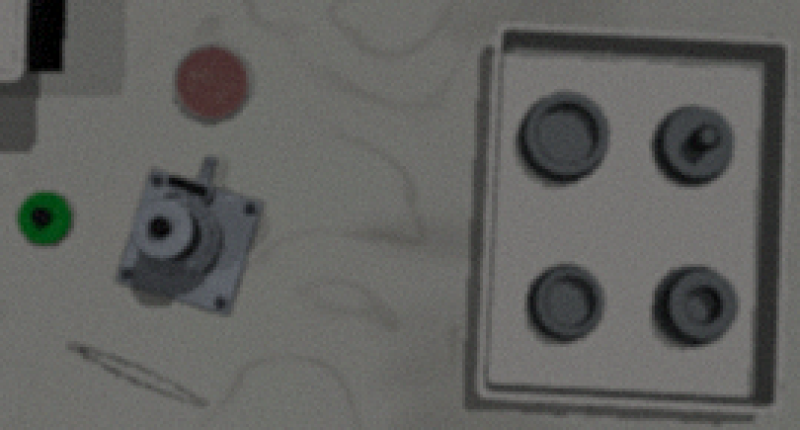

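View pics/crops.png

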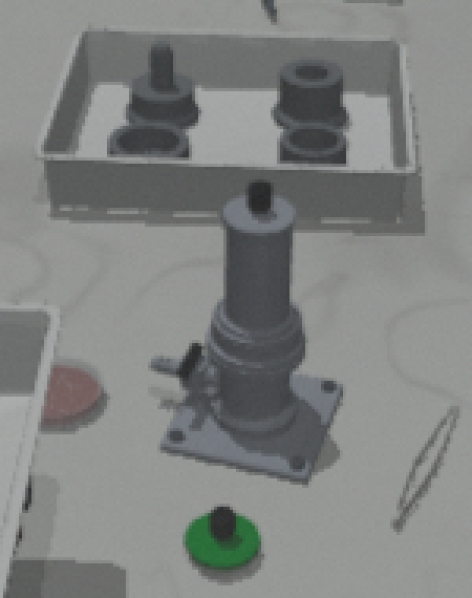

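The crop confirms the seat assignment, in top-image pixels:
- Lid seat: (370,282)
- Ring seat, wide: (370,226)
- Funnel seat, with the post: (414,229)
- Base seat, with the narrow bore: (415,283)

The stack's steel lid has the black knob, and the green one lies alone on the table. Next I move over the stack.

```bash
python3 -m jog '[0,0,4,0.5,-0.7,0.3,85, 0,0,9,1.0,-1.4,0.6,85, 0,0,14,1.5,-2.1,0.9,85, 0,0,19,2.0,-2.8,1.2,85, 0,0,23,2.5,-3.5,1.5,85]' 60; python3 -m jog '[0,0,0,0.5,-0.7,0,85, 0,0,0,1.0,-1.4,0,85, 0,0,0,1.5,-2.1,0,85, 0,0,0,2.0,-2.8,0,85, 0,0,0,2.5,-3.5,0,85]'
```

```text
time_s: 2.07
position: [322.3, 469.6, 292.0]
tool_rot: [0.0, -0.029, 1.0, 0.0]
wrist_force: [0.8, 0.4, 0.4]
grip_width: 84.7
gripper_force: 0.0
time_s: 2.48
position: [422.3, 329.5, 291.6]
tool_rot: [0.0, -0.027, 1.0, 0.0]
wrist_force: [0.6, 1.1, -0.5]
grip_width: 85.1
gripper_force: 0.0
```

```bash
cat >> h.py <<'E'
import pickle
def look(tag,things,n="wrist"):
    c=cam(n); im=imaging.read_camera(n); cv2.imwrite(f"pics/{tag}.png",im)
    out={}
    for t in things:
        r=nets.spot_point(t,n); s=nets.silhouettes(t,n)
        out[t]=([(np.array(x["at"])*[640,480],x["confidence"]) for x in r],[(x["region"],x["confidence"]) for x in s])
        print(t,[(a.round(1),round(k,2)) for a,k in out[t][0][:3]],[(np.array(x["rect"])*[640,480,640,480]).round(0).tolist()+[round(x["confidence"],2)] for x in s[:3]])
    pickle.dump((c,out),open(f"pics/{tag}.pkl","wb")); return c,out
E
python3 - <<'E'
from h import *
look("w1",["lid","funnel","base","petri"]); print(cam("wrist")[1])
E
python3 -m jog '[0,0,0,0.5,-0.7,0,85, 0,0,0,1.0,-1.4,0,85, 0,0,0,1.5,-2.1,0,85, 0,0,0,2.0,-2.8,0,85, 0,0,0,2.0,-3.1,0,85]'
python3 - <<'E'
from h import *
look("w2",["lid","funnel","base","petri"]); print(cam("wrist")[1])
a,b=cv2.imread("pics/w1.png"),cv2.imread("pics/w2.png")
cv2.imwrite("pics/w12.png",np.hstack([cv2.resize(a,(400,300)),cv2.resize(b,(400,300))]))
E
```

```text
lid [(array([168. , 318.2]), 0.92), (array([313.3, 277.9]), 0.58)] [[293.0, 265.0, 336.0, 304.0, 0.76], [141.0, 300.0, 174.0, 336.0, 0.64]]
funnel [(array([196.1, 286.1]), 0.63)] [[155.0, 264.0, 218.0, 309.0, 0.83], [4.0, 281.0, 41.0, 333.0, 0.3]]
base [(array([207., 269.]), 0.68), (array([  1.8, 254.7]), 0.57), (array([205.7, 352. ]), 0.25)] [[171.0, 253.0, 226.0, 302.0, 0.81]]
petri [(array([208.1, 351.1]), 0.76), (array([191.2, 287.4]), 0.52)] [[199.0, 335.0, 231.0, 381.0, 0.94]]
[352.66303158 328.72910942 433.65053891]
time_s: 3.35
position: [504.4, 202.8, 291.2]
tool_rot: [0.001, -0.024, 1.0, -0.001]
wrist_force: [-0.4, -0.6, -0.4]
grip_width: 84.8
gripper_force: 0.0
lid [(array([319. , 234.5]), 0.86), (array([420.8, 222.4]), 0.75)] [[289.0, 208.0, 355.0, 272.0, 0.92], [402.0, 204.0, 442.0, 244.0, 0.78]]
funnel [(array([320.2, 213.4]), 0.59)] [[294.0, 189.0, 345.0, 222.0, 0.93]]
base [] [[287.0, 178.0, 350.0, 215.0, 0.81]]
petri [(array([319.2, 236.2]), 0.68), (array([295.4, 308.3]), 0.67)] [[272.0, 283.0, 325.0, 337.0, 0.58], [0.0, 141.0, 34.0, 186.0, 0.55], [0.0, 88.0, 121.0, 345.0, 0.16]]
[432.92815087 204.89418205 433.70444085]
```

View pics/w12.png

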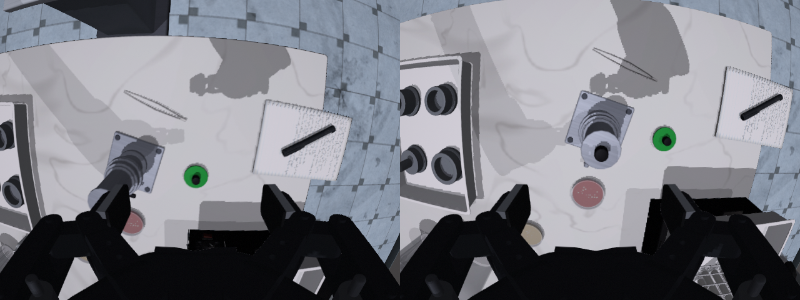

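Left half (w1): the stack is at about (100,190) and the green decoy at (195,176). Right half (w2): the steel lid with its black knob is at about (202,152) in that half, and the green decoy is at (264,138). Now I triangulate the knob.

```bash
python3 - <<'E'
from h import *
np.set_printoptions(precision=1,suppress=True)
rs=[];cs=[]
for t,(x0,y0,x1,y1) in(("w1",(140,295,176,338)),("w2",(289,208,355,272))):
    g=cv2.imread(f"pics/{t}.png",0)[y0:y1,x0:x1]; c,o=pickle.load(open(f"pics/{t}.pkl","rb"))
    n,l,s,ce=cv2.connectedComponentsWithStats((g<45).astype(np.uint8))
    print(t,[(s[i][:5].tolist(),(ce[i]+[x0,y0]).round(1)) for i in range(1,n) if s[i][4]>20])
    k=max(range(1,n),key=lambda i:s[i][4]); p=ce[k]+[x0,y0]; rs.append(ray("wrist",*p,c)); cs.append(c)
print("knob",tri(*rs))
for z in(183,186,190): print(z,[o+w*(z-o[2])/w[2] for o,w in rs])
c=cs[1]
for z in (178,194): print(proj("wrist",[509,204,z],c))
E
python3 - <<'E'
import cv2
a=cv2.imread("pics/w1.png")[280:345,120:200];b=cv2.imread("pics/w2.png")[190:290,270:370]
import numpy as np
cv2.imwrite("pics/kn.png",np.hstack([cv2.resize(a,(480,390)),cv2.resize(b,(300,390))]))
E
```

```text
w1 [([4, 11, 32, 32, 290], array([159.6, 322.8])), ([28, 32, 8, 11, 50], array([172.8, 333.4]))]
w2 [([10, 0, 9, 7, 21], array([302.3, 210.3])), ([22, 25, 22, 26, 463], array([321.7, 245.3]))]
knob (array([509.5, 207.9, 177.2]), np.float64(7.695795728425326))
183 [array([502.2, 209.3, 183. ]), array([511.2, 209.6, 183. ])]
186 [array([500.4, 210.7, 186. ]), array([510.3, 209.5, 186. ])]
190 [array([498.1, 212.5, 190. ]), array([509.1, 209.3, 190. ])]
[313.9 239.9]
[313.9 246.4]
```

View pics/kn.png

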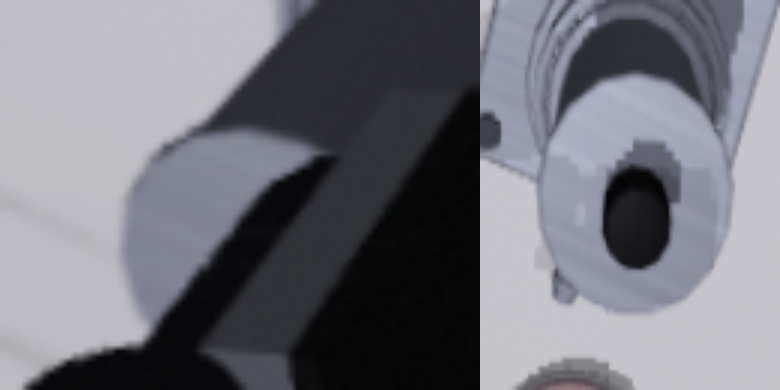

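In w1 the finger hides the knob. In w2 it is clear, with its centroid at (321.7,245.3). I'll pair w2 with the fixed cameras.

```bash
python3 - <<'E'
from h import *
np.set_printoptions(precision=1,suppress=True)
c,_=pickle.load(open("pics/w2.pkl","rb")); rw=ray("wrist",321.7,245.3,c)
R_={}
for t,(x0,y0,x1,y1) in(("side",(343,244,362,266)),("top",(225,248,246,268))):
    g=cv2.imread(f"pics/{t}0.png",0)[y0:y1,x0:x1]
    n,l,s,ce=cv2.connectedComponentsWithStats((g<50).astype(np.uint8))
    print(t,[(s[i][:5].tolist(),(ce[i]+[x0,y0]).round(1)) for i in range(1,n) if s[i][4]>4])
    k=max(range(1,n),key=lambda i:s[i][4]); R_[t]=ray(t,*(ce[k]+[x0,y0]))
print("w-side",tri(rw,R_["side"]),"\nw-top",tri(rw,R_["top"]),"\ntop-side",tri(R_["top"],R_["side"]))
E
```

```text
side [([7, 4, 6, 9, 51], array([352.5, 252.1]))]
top [([5, 5, 8, 8, 45], array([233.3, 256.4])), ([12, 5, 9, 15, 34], array([242.8, 262.8]))]
w-side (array([510.2, 209.5, 186.1]), np.float64(0.2552204182255268)) 
w-top (array([510.1, 209.8, 187.5]), np.float64(0.7072625487832701)) 
top-side (array([510.2, 210.2, 186.5]), np.float64(0.2241506443563849))
```

The knob centre is at (510.2, 209.6, 186.3) from three view pairs, against 186 expected. Next: descend, close and lift.

```bash
python3 -m jog '[0,0,0,0.145,0.17,0,40, 0,0,0,0.145,0.17,-0.9,40, 0,0,0,0.145,0.17,-1.8,40, 0,0,0,0.145,0.17,-2.5,40, 0,0,0,0.145,0.17,-2.75,40]'; python3 -m jog '[0,0,0,0,0,-0.05,40, 0,0,0,0,0,-0.1,40, 0,0,0,0,0,-0.1,40]' 40
```

```text
time_s: 4.22
position: [505.5, 213.7, 177.0]
tool_rot: [-0.002, -0.027, 1.0, -0.001]
wrist_force: [-1.3, -0.0, 0.1]
grip_width: 40.2
gripper_force: 0.0
time_s: 4.47
position: [508.3, 214.5, 178.8]
tool_rot: [0.001, -0.027, 1.0, 0.001]
wrist_force: [0.1, 0.4, 0.5]
grip_width: 40.0
gripper_force: 0.0
```

```bash
python3 -m jog '[0,0,0,0,0,0,40, 0,0,0,0,0,0,40]'; python3 - <<'E'
from h import *
for i in range(2):
    print(status.sense()["position"]); c,o=look(f"k{i}",["lid"])
s=status.sense(); print(s["position"],s["qpos"])
E
```

```text
time_s: 4.63
position: [508.1, 214.3, 178.8]
tool_rot: [0.001, -0.027, 1.0, 0.001]
wrist_force: [0.3, -0.5, -0.0]
grip_width: 40.1
gripper_force: 0.0
[508.14675652 214.29388523 178.83815841]
lid [(array([299.2, 289.4]), 0.9), (array([439.3, 244.1]), 0.85)] [[421.0, 222.0, 470.0, 273.0, 0.87], [251.0, 248.0, 353.0, 347.0, 0.63]]
[507.69834849 214.03087123 178.0934196 ]
lid [(array([302.6, 294.5]), 0.84), (array([440.8, 243.8]), 0.79)] [[419.0, 223.0, 470.0, 272.0, 0.96], [259.0, 195.0, 352.0, 267.0, 0.29]]
[507.4358227  213.88683933 177.57073952] [-0.77118262  0.16740245  0.32589878  1.79546509 -0.05762418  1.18755546
  1.19640776]
```

```bash
python3 -m jog '[0,0,0,0.06,-0.1,0,40, 0,0,0,0.06,-0.1,0,40, 0,0,0,0.06,-0.1,0,40, 0,0,0,0.06,-0.1,0,40]';python3 - <<'E'
from h import *
c,o=look("k2",["petri"])
print(status.sense()["position"]); im=cv2.imread("pics/k2.png"); cv2.imwrite("pics/k2c.png",cv2.resize(im[170:410,180:460],(700,600)))
E
```

```text
time_s: 5.27
position: [509.8, 209.7, 177.3]
tool_rot: [-0.0, -0.027, 1.0, -0.0]
wrist_force: [-0.1, -0.2, -0.1]
grip_width: 40.2
gripper_force: 0.0
petri [(array([292.3, 349. ]), 0.74), (array([310.6, 289.5]), 0.17)] [[257.0, 328.0, 321.0, 387.0, 0.67]]
[509.70788789 209.8820406  177.27420811]
```

View pics/k2c.png

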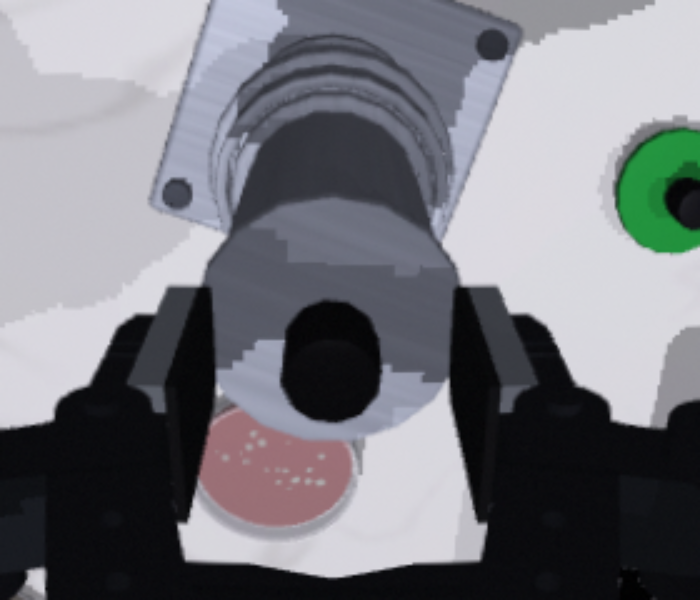

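The knob at (332,360) is centred between the pads. Closing.

```bash
python3 -m jog '[0,0,0,0,0,0,10, 0,0,0,0,0,0,5, 0,0,0,0,0,0,5, 0,0,0,0,0,0,5, 0,0,0,0,0,0,5]' 40; python3 -m jog '[0,0,0,0,0,0,5, 0,0,0,0,0,0.2,5, 0,0,0,0,0,0.6,5, 0,0,0,0,0,1.1,5, 0,0,0,0,0,1.1,5]'
```

```text
time_s: 5.83
position: [509.8, 209.9, 177.4]
tool_rot: [0.0, -0.027, 1.0, 0.0]
wrist_force: [-0.1, -0.4, 1.8]
grip_width: 14.2
gripper_force: 39.0
time_s: 6.25
position: [511.2, 210.5, 225.3]
tool_rot: [0.002, -0.027, 1.0, 0.001]
wrist_force: [1.3, -0.6, -1.3]
grip_width: 14.2
gripper_force: 39.0
```

```bash
python3 -m jog '[0,0,0,0,-0.6,0,5, 0,0,0,-0.1,-1.5,0,5, 0,0,0,-0.2,-2.5,0,5, 0,0,0,-0.4,-3.5,0,5, 0,0,0,-0.5,-4.4,0,5]'; python3 -m jog '[0,0,0,-0.1,-0.7,0,5, 0,0,0,-0.1,-1.0,0,5, 0,0,0,-0.1,-1.0,0,5, 0,0,0,-0.1,-1.0,0,5]';python3 - <<'E'
from h import *
look("t1",["seat_lid","seat_funnel","seat_ring","seat_base"]); print(status.sense()["position"])
E
python3 -m jog '[0,0,0,0,-0.7,0,5, 0,0,0,-0.2,-1.4,0,5, 0,0,0,-0.5,-2.1,0,5, 0,0,0,-0.5,-2.8,0,5, 0,0,0,-0.5,-2.8,0,5]'; python3 -m jog '[0,0,0,0,0,0,5, 0,0,0,0,0,0,5, 0,0,0,0,0,0,5]';python3 - <<'E'
from h import *
look("t2",["seat_lid","seat_funnel","seat_ring","seat_base"]); print(status.sense()["position"])
a,b=cv2.imread("pics/t1.png"),cv2.imread("pics/t2.png")
cv2.imwrite("pics/t12.png",np.vstack([a[:300],b[:300]]))
E
```

```text
time_s: 6.67
position: [488.7, 31.5, 221.2]
tool_rot: [-0.0, -0.027, 1.0, -0.0]
wrist_force: [0.4, 0.0, -1.2]
grip_width: 14.0
gripper_force: 39.1
time_s: 7.0
position: [485.8, -5.9, 221.4]
tool_rot: [0.0, -0.026, 1.0, 0.0]
wrist_force: [-0.2, 0.3, -1.0]
grip_width: 13.8
gripper_force: 39.1
seat_lid [(array([197.3, 179.3]), 0.96)] [[156.0, 147.0, 229.0, 215.0, 0.59]]
seat_funnel [] [[80.0, 270.0, 139.0, 333.0, 0.72]]
seat_ring [(array([203.4, 313.1]), 0.95), (array([154.3, 240. ]), 0.48), (array([465.9, 346.3]), 0.37)] [[164.0, 277.0, 239.0, 340.0, 0.72]]
seat_base [(array([102.4, 179.8]), 0.78), (array([546.3, 263.6]), 0.71)] [[57.0, 145.0, 132.0, 214.0, 0.55]]
[485.77374457  -5.70745714 221.21760574]
time_s: 7.87
position: [464.8, -123.7, 221.7]
tool_rot: [0.0, -0.024, 1.0, -0.001]
wrist_force: [0.3, 1.0, -0.4]
grip_width: 13.9
gripper_force: 39.1
time_s: 8.12
position: [466.0, -117.0, 221.2]
tool_rot: [-0.0, -0.028, 1.0, 0.0]
wrist_force: [0.6, -0.4, -1.0]
grip_width: 14.0
gripper_force: 39.1
seat_lid [(array([306.6, 202.2]), 0.63)] [[271.0, 170.0, 339.0, 244.0, 0.73]]
seat_funnel [(array([202.1, 322.6]), 0.83)] [[169.0, 294.0, 232.0, 344.0, 0.78]]
seat_ring [(array([303.7, 334.2]), 0.58)] [[295.0, 342.0, 337.0, 377.0, 0.82], [111.0, 101.0, 405.0, 401.0, 0.59], [259.0, 246.0, 366.0, 346.0, 0.29]]
seat_base [(array([195.9, 196.1]), 0.73), (array([306.5, 203. ]), 0.27)] [[151.0, 162.0, 228.0, 237.0, 0.93]]
[ 465.76897327 -118.01747377  221.29469964]
```

View pics/t12.png

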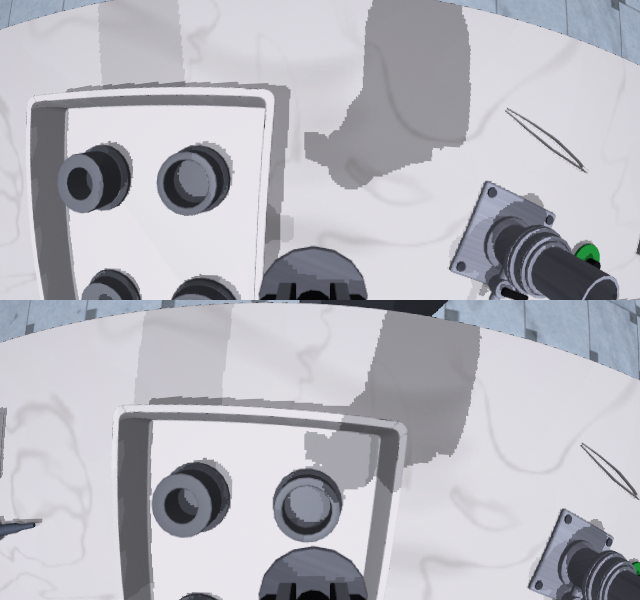

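Top half (t1): the base-seat rim is at (81,183) and the lid-seat rim at (189,184). Bottom half (t2): the base-seat rim is at (182,205) and the lid-seat rim at (307,207), after subtracting 300 rows. I'll triangulate the rims and check the nets' origins.

```bash
python3 - <<'E'
from h import *
np.set_printoptions(precision=1,suppress=True)
c1,o1=pickle.load(open("pics/t1.pkl","rb")); c2,o2=pickle.load(open("pics/t2.pkl","rb"))
T=lambda a,b:tri(ray("wrist",*a,c1),ray("wrist",*b,c2))
print("lid rim",T((189,184),(307,206.5)),"base rim",T((81,183),(182,205)))
print("lid org",T((197.3,179.3),(306.6,202.2)),"base org",T((102.4,179.8),(195.9,196.1)),"ring org",T((203.4,313.1),(303.7,334.2)))
print("funnel z2",atz("wrist",202.1,322.6,2,c2),"top cam rims: lid,base,ring,funnelpost")
g=cv2.imread("pics/top0.png")
for (u,v),z in(((370.5,281.5),42),((415,283),50),((370.5,226),38),((418,227),77)): print(atz("top",u,v,z))
E
```

```text
lid rim (array([ 462.8, -122.3,   29.8]), np.float64(2.9541831439213104)) base rim (array([ 461.7, -235.2,   46.2]), np.float64(0.01941967486366829))
lid org (array([ 462.7, -122.9,    2.1]), np.float64(0.8890186233448644)) base org (array([ 462.8, -236.4,    1. ]), np.float64(3.527760509563766)) ring org (array([ 606.8, -119. ,   10. ]), np.float64(1.877410556499108))
funnel z2 [ 605.  -234.9    2. ] top cam rims: lid,base,ring,funnelpost
[ 462.9 -118.9   42. ]
[ 461.  -230.7   50. ]
[ 605.7 -118.1   38. ]
[ 600.3 -232.8   77. ]
```

```bash
python3 - <<'E'
from h import *
np.set_printoptions(precision=1,suppress=True)
c1,o1=pickle.load(open("pics/t1.pkl","rb")); c2,o2=pickle.load(open("pics/t2.pkl","rb"))
for a,b,z in(((189,184),(307,206.5),42),((81,183),(182,205),50)): print(atz("wrist",*a,z,c1),atz("wrist",*b,z,c2))
print(cam("wrist")[1], c2[1], status.sense()["position"])
# side view rims (eyeballed from 3.147x crop, origin 270,190)
for (u,v),z in(((313,142),42),((311,72),50),((149,140),38),((161,48),77)): print("side",atz("side",270+u/3.147,190+v/3.147,z))
c3,_=look("t3",["seat_lid","seat_base"])
g=cv2.imread("pics/t3.png",0)[150:250,140:350]
for q in cv2.HoughCircles(cv2.medianBlur(g,3),cv2.HOUGH_GRADIENT,1,50,param1=80,param2=18,minRadius=26,maxRadius=40)[0]: print(q[:2]+[140,150],q[2],atz("wrist",*(q[:2]+[140,150]),42,c3),atz("wrist",*(q[:2]+[140,150]),50,c3))
E
```

```text
[ 462.6 -118.4   42. ] [ 459. -122.   42.]
[ 461.2 -232.5   50. ] [ 460.9 -233.8   50. ]
[ 397.7 -121.3  363.8] [ 397.9 -120.4  363.7] [ 465.8 -118.   221.3]
side [ 462.3 -114.1   42. ]
side [ 461.7 -233.8   50. ]
side [ 607.2 -118.4   38. ]
side [ 602.9 -224.3   77. ]
seat_lid [(array([312.5, 287.9]), 0.41)] [[277.0, 170.0, 343.0, 240.0, 0.73]]
seat_base [(array([197. , 195.6]), 0.91)] [[110.0, 101.0, 407.0, 402.0, 0.73], [150.0, 164.0, 231.0, 236.0, 0.56]]
[307.5 208.5] 33.8 [ 460.6 -122.5   42. ] [ 459.  -122.5   50. ]
[187.5 204.5] 34.9 [ 461.6 -232.4   42. ] [ 460.  -229.6   50. ]
```

```bash
python3 -m jog '[0,0,0,-0.095,-0.06,-0.7,5, 0,0,0,-0.095,-0.06,-1.6,5, 0,0,0,-0.095,-0.06,-2.5,5, 0,0,0,-0.095,-0.06,-3.1,5, 0,0,0,-0.095,-0.06,-3.4,5]';python3 -m jog '[0,0,0,0,0,0,5, 0,0,0,0,0,0,5, 0,0,0,0,0,0,5]'
```

```text
time_s: 9.23
position: [459.9, -120.3, 82.2]
tool_rot: [-0.002, -0.027, 1.0, -0.0]
wrist_force: [-0.6, 0.5, -1.2]
grip_width: 14.1
gripper_force: 39.1
time_s: 9.48
position: [462.7, -120.7, 86.4]
tool_rot: [0.001, -0.027, 1.0, -0.0]
wrist_force: [-0.0, 0.5, -1.1]
grip_width: 14.1
gripper_force: 39.1
```

```bash
python3 -m jog '[0,0,0,0,0,-0.3,5, 0,0,0,0,0,-0.6,5, 0,0,0,0,0,-0.75,5, 0,0,0,0,0,-0.83,5, 0,0,0,0,0,-0.86,5]';python3 -m jog '[0,0,0,0,0,0,5, 0,0,0,0,0,0,5, 0,0,0,0,0,0,5]'
python3 - <<'E'
from h import *
cv2.imwrite("pics/l1.png",cv2.resize(imaging.read_camera("wrist")[120:420,120:480],(720,600)))
E
```

```text
time_s: 9.9
position: [462.3, -120.6, 51.3]
tool_rot: [0.0, -0.027, 1.0, -0.0]
wrist_force: [0.9, 0.1, -0.8]
grip_width: 14.3
gripper_force: 39.1
time_s: 10.15
position: [462.3, -120.6, 51.5]
tool_rot: [0.0, -0.027, 1.0, 0.0]
wrist_force: [0.2, 0.1, -1.0]
grip_width: 14.3
gripper_force: 39.1
```

View pics/l1.png

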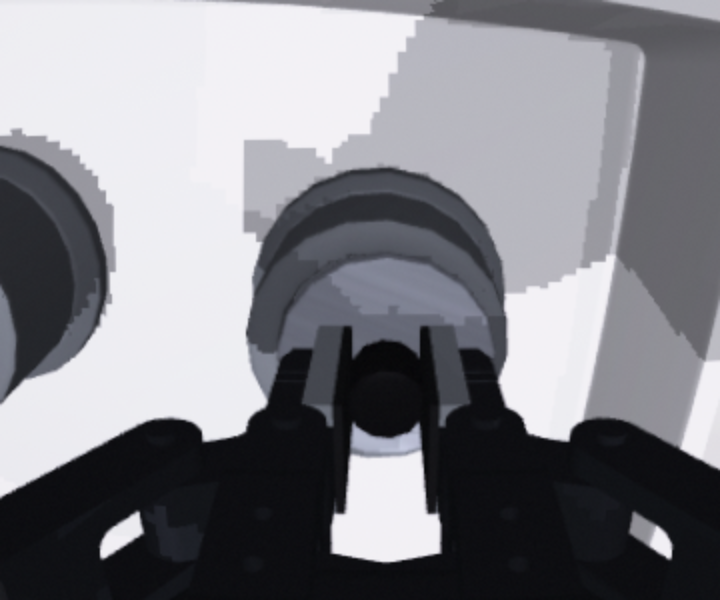

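The lid flange is centred at about column 387 and the seat rim at about 377, so the lid sits roughly 2 mm too far in +y. I'll nudge it and lower it the rest of the way.

```bash
python3 -m jog '[0,0,0,0,-0.04,0,5, 0,0,0,0,-0.04,-0.03,5, 0,0,0,0,-0.04,-0.05,5, 0,0,0,0,-0.04,-0.06,5, 0,0,0,0,-0.04,-0.06,5]'; python3 -m jog '[0,0,0,0,0,-0.01,5, 0,0,0,0,0,-0.02,5, 0,0,0,0,0,-0.02,5]'
```

```text
time_s: 10.62
position: [462.4, -122.5, 50.1]
tool_rot: [0.0, -0.027, 1.0, 0.0]
wrist_force: [-9.6, 0.6, 25.4]
grip_width: 14.1
gripper_force: 41.5
time_s: 10.87
position: [462.4, -122.5, 50.0]
tool_rot: [0.0, -0.026, 1.0, 0.001]
wrist_force: [-14.3, 2.6, 37.6]
grip_width: 14.2
gripper_force: 42.7
```

Seated contact came at z = 50.1, which is the seated height. Relieve, release, and rise.

```bash
python3 -m jog '[0,0,0,0,0,0.04,5, 0,0,0,0,0,0.045,5, 0,0,0,0,0,0.045,30, 0,0,0,0,0,0.045,40, 0,0,0,0,0,0.045,40]'; python3 -m jog '[0,0,0,0,0,0.1,40, 0,0,0,0,0,0.4,40, 0,0,0,0,0,1.0,40, 0,0,0,0,0,1.9,40, 0,0,0,0,0,2.8,60]';python3 - <<'E'
from h import *
np.set_printoptions(precision=1,suppress=True)
c,o=look("l2",["lid","seat_lid"]); print(status.sense()["position"])
cv2.imwrite("pics/l2c.png",cv2.imread("pics/l2.png")[120:420,120:480])
E
```

```text
time_s: 11.28
position: [461.8, -122.1, 49.3]
tool_rot: [-0.0, -0.027, 1.0, -0.0]
wrist_force: [-1.1, 0.4, 0.0]
grip_width: 39.9
gripper_force: 0.0
time_s: 11.7
position: [460.9, -122.4, 162.4]
tool_rot: [-0.001, -0.027, 1.0, -0.0]
wrist_force: [0.9, 0.0, -0.2]
grip_width: 50.8
gripper_force: 0.0
lid [(array([315., 229.]), 0.6)] [[280.0, 203.0, 345.0, 270.0, 0.58]]
seat_lid [] [[274.0, 182.0, 353.0, 271.0, 0.6]]
[ 461.8 -122.   161.4]
```

View pics/l2c.png

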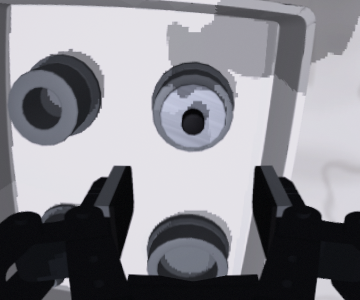

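The lid is flat and centred on its seat, at crop (192,120). Back to the stack for the funnel.

```bash
python3 -m jog '[0,0,0,0.1,0.5,0.5,85, 0,0,0,0.2,1.3,1.0,85, 0,0,0,0.3,2.2,1.2,85, 0,0,0,0.5,3.2,1.2,85, 0,0,0,0.6,4.2,1.2,85]'; python3 -m jog '[0,0,0,0.1,0.9,0,85, 0,0,0,0.3,1.9,0,85, 0,0,0,0.4,2.9,0,85, 0,0,0,0.6,3.7,0,85, 0,0,0,0.6,4.1,0,85]';python3 -m jog '[0,0,0,0,0,0,85, 0,0,0,0,0,0,85, 0,0,0,0,0,0,85]'
python3 - <<'E'
from h import *
np.set_printoptions(precision=1,suppress=True)
c,o=look("f1",["funnel","support_ring"]); print(status.sense()["position"])
cv2.imwrite("pics/f1c.png",cv2.imread("pics/f1.png")[120:420,120:480])
print(proj("wrist",[510.2,209.6,169],c),proj("wrist",[510.2,209.6,92],c))
E
```

```text
time_s: 12.37
position: [485.9, 47.3, 209.0]
tool_rot: [-0.0, -0.026, 1.0, -0.0]
wrist_force: [2.3, 0.4, 1.0]
grip_width: 84.7
gripper_force: 0.0
time_s: 12.78
position: [509.1, 214.5, 207.4]
tool_rot: [-0.001, -0.029, 1.0, -0.0]
wrist_force: [-1.0, -0.5, -0.6]
grip_width: 85.1
gripper_force: 0.0
time_s: 13.03
position: [509.7, 208.1, 208.6]
tool_rot: [-0.001, -0.026, 1.0, -0.001]
wrist_force: [0.3, -0.8, -0.2]
grip_width: 84.9
gripper_force: 0.0
funnel [(array([315.4, 233.2]), 0.72)] [[274.0, 197.0, 355.0, 310.0, 0.85]]
support_ring [(array([314.9, 227.4]), 0.9)] [[274.0, 187.0, 354.0, 261.0, 0.94]]
[510.1 208.8 209.6]
[315.  271.2] [314.5 233.5]
```

View pics/f1c.png

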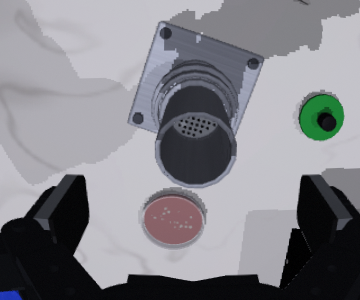

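The funnel rim is at full-image (316,272), matching the prediction (315,271). Descend and grip.

```bash
python3 -m jog '[0,0,0,0,0.02,-0.6,85, 0,0,0,0,0.02,-1.3,85, 0,0,0,0,0.02,-1.8,85, 0,0,0,0,0.02,-2.1,85, 0,0,0,0,0.02,-2.1,85]'; python3 -m jog '[0,0,0,0,0,0,85, 0,0,0,0,0,0,85, 0,0,0,0,0,0,60, 0,0,0,0,0,0,30, 0,0,0,0,0,0,30]' 50;  python3 -m jog '[0,0,0,0,0,0,30, 0,0,0,0,0,0,30, 0,0,0,0,0,0,30]'
```

```text
time_s: 13.7
position: [508.6, 209.7, 123.2]
tool_rot: [-0.002, -0.027, 1.0, -0.001]
wrist_force: [-0.5, -0.1, -0.2]
grip_width: 84.8
gripper_force: 0.0
time_s: 14.12
position: [510.4, 210.9, 126.4]
tool_rot: [0.001, -0.027, 1.0, 0.0]
wrist_force: [-0.0, 0.6, -0.4]
grip_width: 51.4
gripper_force: 0.0
time_s: 14.37
position: [510.4, 210.7, 126.4]
tool_rot: [0.001, -0.027, 1.0, 0.0]
wrist_force: [-2.1, -1.1, 5.6]
grip_width: 42.9
gripper_force: 50.4
```

```bash
python3 -m jog '[0,0,0,0,0,0.1,30, 0,0,0,0,0,0.4,30, 0,0,0,0,0,1.0,30, 0,0,0,0,0,1.5,30, 0,0,0,0,0,1.5,30]'; python3 - <<'E'
from h import *
np.set_printoptions(precision=1,suppress=True)
print(tri(ray("top",418.3,225.9),ray("side",321.2,204.9)))
t=cv2.imread("pics/top0.png"); s=cv2.imread("pics/side0.png")
A=cv2.resize(t[205:252,350:440],None,fx=6,fy=6,interpolation=2); B=cv2.resize(s[195:250,295:385],None,fx=6,fy=6,interpolation=2)
o=np.vstack([A,B])[:600]; 
o=cv2.convertScaleAbs(o,alpha=1.8); cv2.imwrite("pics/ff.png",o); print(o.shape)
E
```

```text
time_s: 14.78
position: [511.9, 211.5, 190.3]
tool_rot: [0.003, -0.027, 1.0, 0.002]
wrist_force: [1.3, -0.3, -2.3]
grip_width: 42.8
gripper_force: 51.3
(array([ 603.6, -234.3,   73.3]), np.float64(0.1072786055839949))
(600, 540, 3)
```

View pics/ff.png

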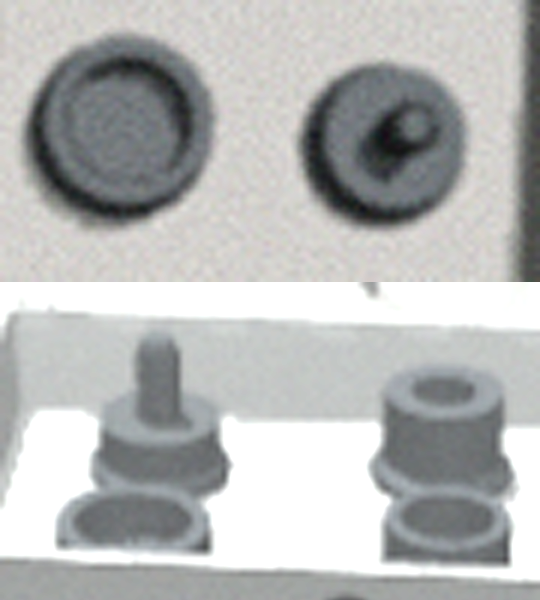

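The upper half gives the ring rim at top (371.3,225.3), the disc at (415.8,229.2) and the post top at (419.3,225.3). The lower half gives the matching side-view points. Now I triangulate these.

```bash
python3 - <<'E'
from h import *
np.set_printoptions(precision=1,suppress=True)
for n,a,b,z in(("post",(419.3,225.3),(321.5,204.7),77),("disc",(415.8,229.2),(321.7,218),32),("ring",(371.3,225.3),(317.2,234.7),38)):
    print(n,tri(ray("top",*a),ray("side",*b)),atz("top",*a,z),atz("side",*b,z))
E
```

```text
post (array([ 604. , -236.9,   72.8]), np.float64(2.451055296676412)) [ 604.7 -236.1   77. ] [ 602.2 -228.    77. ]
disc (array([ 601.8, -237. ,   27.9]), np.float64(1.825803321335077)) [ 600.4 -236.2   32. ] [ 602.2 -229.4   32. ]
ring (array([ 607.8, -120.3,   36.2]), np.float64(0.0051605905415518395)) [ 607.6 -120.1   38. ] [ 607.5 -117.2   38. ]
```

```bash
python3 -m jog '[0,0,0,0.1,-0.5,0,30, 0,0,0,0.3,-1.4,0,30, 0,0,0,0.5,-2.3,0,30, 0,0,0,0.7,-3.3,0,30, 0,0,0,0.9,-4.3,0,30]'; python3 -m jog '[0,0,0,0.2,-1.0,0,30, 0,0,0,0.4,-1.9,0,30, 0,0,0,0.6,-2.9,0,30, 0,0,0,0.8,-3.9,0,30, 0,0,0,1.0,-4.8,0,30]'; python3 -m jog '[0,0,0,0.1,-0.8,0,30, 0,0,0,0.3,-1.5,0,30, 0,0,0,0.4,-2.0,0,30, 0,0,0,0.4,-2.0,0,30, 0,0,0,0.4,-2.0,0,30]'; python3 -m jog '[0,0,0,0,0,0,30, 0,0,0,0,0,0,30, 0,0,0,0,0,0,30]'
python3 - <<'E'
from h import *
np.set_printoptions(precision=1,suppress=True)
look("g1",["seat_funnel","seat_ring","seat_base"]); print(status.sense()["position"]); look("g1s",["funnel"],"side")
E
```

```text
time_s: 15.2
position: [545.7, 37.3, 185.6]
tool_rot: [-0.0, -0.027, 1.0, 0.0]
wrist_force: [1.0, 0.7, -2.2]
grip_width: 43.0
gripper_force: 51.3
time_s: 15.62
position: [585.6, -155.9, 185.6]
tool_rot: [-0.0, -0.027, 1.0, -0.0]
wrist_force: [1.0, 0.5, -2.3]
grip_width: 42.8
gripper_force: 51.3
time_s: 16.03
position: [601.3, -234.6, 185.0]
tool_rot: [-0.001, -0.026, 1.0, -0.0]
wrist_force: [-0.2, -0.2, -2.2]
grip_width: 42.7
gripper_force: 51.4
time_s: 16.28
position: [602.2, -231.7, 185.5]
tool_rot: [0.0, -0.028, 1.0, 0.0]
wrist_force: [-0.6, 0.9, -1.7]
grip_width: 43.1
gripper_force: 51.4
seat_funnel [(array([307.7, 217.6]), 0.57)] [[268.0, 177.0, 347.0, 238.0, 0.87]]
seat_ring [(array([433.7, 227.3]), 0.63)] [[391.0, 186.0, 483.0, 279.0, 0.93]]
seat_base [(array([314.6,  57. ]), 0.87), (array([379.4, 142.2]), 0.38)] [[273.0, 9.0, 364.0, 97.0, 0.58], [392.0, 186.0, 483.0, 277.0, 0.42]]
[ 602.  -233.1  185.6]
funnel [(array([319.6, 179.3]), 0.73)] [[315.0, 156.0, 332.0, 184.0, 0.85]]
```

```bash
python3 - <<'E'
from h import *
np.set_printoptions(precision=1,suppress=True)
c,_=pickle.load(open("pics/g1.pkl","rb"))
print("seat org",atz("wrist",307.7,217.6,2,c),"ring org",atz("wrist",433.7,227.3,2,c))
a=cv2.imread("pics/g1.png")[130:330,240:500]; b=cv2.imread("pics/g1s.png")[150:250,270:400]
print(cam("wrist")[1],[proj("wrist",[603,-234,z],c) for z in(2,32)])
cv2.imwrite("pics/g1c.png",np.hstack([cv2.resize(a,(520,400)),cv2.resize(cv2.convertScaleAbs(b,alpha=1.5),(280,400)[::1])]))
E
```

```text
seat org [ 606.1 -235.5    2. ] ring org [ 608.3 -117.4    2. ]
[ 533.8 -236.6  328. ] [array([309.6, 214.3]), array([309.3, 221.9])]
```

View pics/g1c.png

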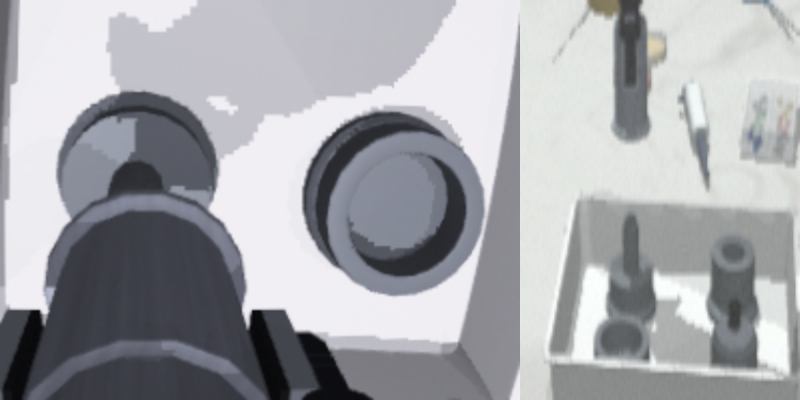

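The wrist view shows the post about 2 mm to the −y side of the held funnel, so I correct to (604,−235) and lower.

```bash
python3 -m jog '[0,0,0,0.05,-0.05,-0.1,30, 0,0,0,0.05,-0.05,-0.6,30, 0,0,0,0.05,-0.05,-1.2,30, 0,0,0,0.05,-0.05,-1.5,30, 0,0,0,0.05,-0.05,-1.6,30]'; python3 -m jog '[0,0,0,0,0,-0.2,30, 0,0,0,0,0,-0.5,30, 0,0,0,0,0,-0.8,30, 0,0,0,0,0,-1.0,30, 0,0,0,0,0,-1.1,30]';  python3 -m jog '[0,0,0,0,0,0,30, 0,0,0,0,0,0,30, 0,0,0,0,0,0,30]'
```

```text
time_s: 17.2
position: [602.6, -234.8, 118.7]
tool_rot: [-0.002, -0.027, 1.0, 0.001]
wrist_force: [0.6, 1.1, -1.2]
grip_width: 43.1
gripper_force: 51.4
time_s: 17.62
position: [603.3, -235.0, 75.9]
tool_rot: [-0.001, -0.027, 1.0, 0.0]
wrist_force: [0.5, 0.2, -3.1]
grip_width: 43.1
gripper_force: 51.4
time_s: 17.87
position: [604.3, -235.6, 78.1]
tool_rot: [0.0, -0.027, 1.0, -0.0]
wrist_force: [0.1, 0.0, -2.4]
grip_width: 43.1
gripper_force: 51.4
```

No contact yet (force −2.4 N is just the weight). 8 mm remain.

```bash
python3 -m jog '[0,0,0,0,0,-0.08,30, 0,0,0,0,0,-0.15,30, 0,0,0,0,0,-0.18,30, 0,0,0,0,0,-0.2,30, 0,0,0,0,0,-0.2,30]'; python3 -m jog '[0,0,0,0,0,-0.01,30, 0,0,0,0,0,-0.02,30, 0,0,0,0,0,-0.02,30]'
```

```text
time_s: 18.28
position: [603.9, -235.3, 69.6]
tool_rot: [0.0, -0.027, 1.0, 0.0]
wrist_force: [0.6, 1.0, -1.8]
grip_width: 43.1
gripper_force: 51.4
time_s: 18.53
position: [604.1, -235.4, 69.5]
tool_rot: [0.0, -0.027, 1.0, 0.0]
wrist_force: [-3.0, 1.3, 6.0]
grip_width: 42.7
gripper_force: 51.9
```

Seated at 69.5. Release and rise.

```bash
python3 -m jog '[0,0,0,0,0,0.01,40, 0,0,0,0,0,0.01,65, 0,0,0,0,0,0.01,65, 0,0,0,0,0,0.01,65, 0,0,0,0,0,0.05,65]'; python3 -m jog '[0,0,0,0,0,0.4,65, 0,0,0,0,0,1.2,65, 0,0,0,0,0,2.1,65, 0,0,0,0,0,3.0,65, 0,0,0,0,0,3.4,75]';python3 - <<'E'
from h import *
np.set_printoptions(precision=1,suppress=True)
look("g2",["seat_ring","funnel"]); print(status.sense()["position"]); look("g2s",["funnel"],"side")
a=cv2.imread("pics/g2.png")[100:350,200:500]; b=cv2.imread("pics/g2s.png")[170:260,270:400]
cv2.imwrite("pics/g2c.png",np.hstack([cv2.resize(a,(420,350)),cv2.resize(cv2.convertScaleAbs(b,alpha=1.5),(380,350))]))
E
```

```text
time_s: 18.95
position: [603.8, -235.3, 70.4]
tool_rot: [-0.0, -0.027, 1.0, -0.0]
wrist_force: [0.1, 1.0, -0.0]
grip_width: 65.2
gripper_force: 0.0
time_s: 19.37
position: [605.3, -236.4, 211.9]
tool_rot: [0.003, -0.027, 1.0, -0.001]
wrist_force: [0.4, 0.1, 0.3]
grip_width: 74.2
gripper_force: 0.0
seat_ring [(array([431. , 216.5]), 0.86)] [[391.0, 178.0, 476.0, 264.0, 0.65]]
funnel [(array([315.3, 210.4]), 0.7)] [[283.0, 183.0, 347.0, 266.0, 0.93]]
[ 603.5 -235.   205.7]
funnel [(array([323.3, 219.8]), 0.65)] [[312.0, 192.0, 332.0, 222.0, 0.79], [334.0, 296.0, 367.0, 309.0, 0.71], [281.0, 201.0, 402.0, 263.0, 0.25]]
```

View pics/g2c.png

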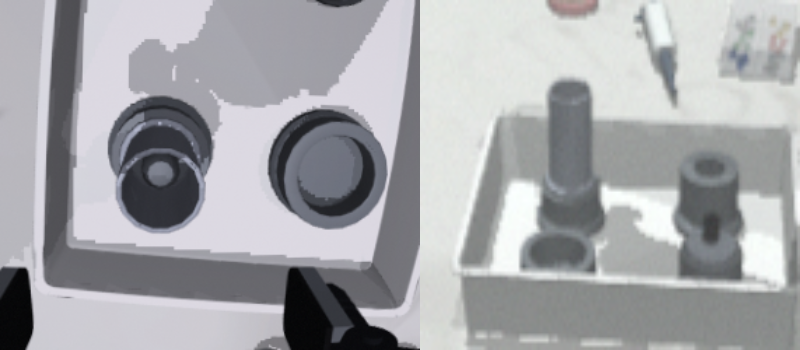

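The funnel stands upright on its seat with the post inside its bore, at crop (160,172). Now the support ring.

```bash
python3 -m jog '[0,0,0,-0.1,0.6,0,85, 0,0,0,-0.3,1.5,0,85, 0,0,0,-0.5,2.5,0,85, 0,0,0,-0.7,3.5,0,85, 0,0,0,-0.9,4.5,0,85]'; python3 -m jog '[0,0,0,-0.2,1.0,0,85, 0,0,0,-0.4,2.0,0,85, 0,0,0,-0.6,3.0,-0.2,85, 0,0,0,-0.8,3.9,-0.5,85, 0,0,0,-1.0,4.8,-0.8,85]'; python3 -m jog '[0,0,0,-0.2,0.8,-0.3,85, 0,0,0,-0.3,1.4,-0.5,85, 0,0,0,-0.4,1.8,-0.5,85, 0,0,0,-0.4,1.8,-0.5,85, 0,0,0,-0.4,1.8,-0.5,85]'; python3 -m jog '[0,0,0,0,0,0,85, 0,0,0,0,0,0,85, 0,0,0,0,0,0,85]'
python3 - <<'E'
from h import *
np.set_printoptions(precision=1,suppress=True)
c,_=pickle.load(open("pics/g2.pkl","rb")); print("ring seat",atz("wrist",439.3,225.7,38,c))
c,o=look("r1",["support_ring","base"]); print(status.sense()["position"])
for z in(92,76):print(proj("wrist",[510.2,209.6,z],c))
cv2.imwrite("pics/r1c.png",cv2.resize(cv2.imread("pics/r1.png")[150:400,160:480],(640,500)))
E
```

```text
time_s: 20.18
position: [566.8, -53.8, 205.8]
tool_rot: [-0.001, -0.027, 1.0, -0.0]
wrist_force: [1.2, -0.2, -0.2]
grip_width: 85.1
gripper_force: 0.0
time_s: 20.6
position: [527.0, 138.6, 174.0]
tool_rot: [-0.0, -0.027, 1.0, 0.0]
wrist_force: [0.6, 0.1, 0.1]
grip_width: 84.8
gripper_force: 0.0
time_s: 21.02
position: [511.2, 209.2, 153.8]
tool_rot: [-0.001, -0.028, 1.0, -0.001]
wrist_force: [-0.7, -1.0, -0.4]
grip_width: 85.3
gripper_force: 0.0
time_s: 21.27
position: [512.4, 207.4, 154.8]
tool_rot: [0.0, -0.026, 1.0, -0.0]
wrist_force: [-0.4, -0.2, -0.0]
grip_width: 85.1
gripper_force: 0.0
ring seat [ 608.6 -120.8   38. ]
support_ring [(array([317.4, 245.8]), 0.69)] [[268.0, 197.0, 366.0, 303.0, 0.66]]
base [] [[261.0, 190.0, 367.0, 254.0, 0.77]]
[512.1 208.3 154.8]
[316.1 252.7]
[315.9 244.8]
```

View pics/r1c.png

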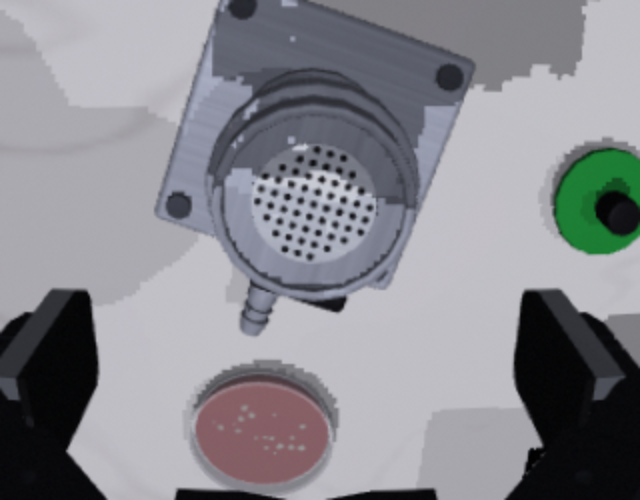

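The ring's top centre is at (317.5,251.5) against (316.1,252.7) predicted, so the stack axis has not shifted. Descend with the fingers just above the base flange.

```bash
python3 -m jog '[0,0,0,-0.04,0.04,-0.6,85, 0,0,0,-0.04,0.04,-1.3,85, 0,0,0,-0.04,0.04,-1.7,85, 0,0,0,-0.04,0.04,-1.95,85, 0,0,0,-0.04,0.04,-2.0,85]'; python3 -m jog '[0,0,0,0,0,0,85, 0,0,0,0,0,0,85, 0,0,0,0,0,0,75, 0,0,0,0,0,0,70, 0,0,0,0,0,0,70]' 60
python3 - <<'E'
from h import *
a=imaging.read_camera("side")[260:345,310:400]
w=imaging.read_camera("wrist")[150:400,160:480]
cv2.imwrite("pics/r2c.png",np.hstack([cv2.resize(cv2.convertScaleAbs(a,alpha=1.5),(400,378),interpolation=2),cv2.resize(w,(400,378))]))
E
```

```text
time_s: 21.93
position: [509.4, 209.7, 73.0]
tool_rot: [-0.001, -0.027, 1.0, -0.001]
wrist_force: [-1.2, -0.1, -0.5]
grip_width: 85.2
gripper_force: 0.0
time_s: 22.35
position: [510.8, 210.5, 75.5]
tool_rot: [0.001, -0.027, 1.0, 0.0]
wrist_force: [-0.5, 0.5, -0.6]
grip_width: 69.7
gripper_force: 0.0
```

View pics/r2c.png

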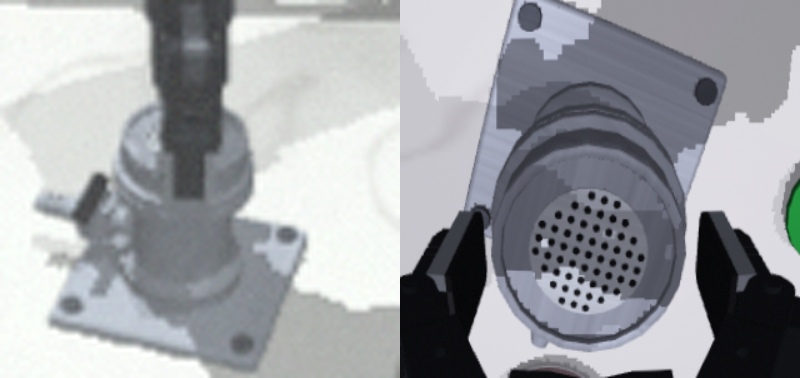

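```bash
python3 - <<'E'
from h import *
o,w=ray("side",352.7,303.8)
for y in (245,250,257): print(y,o+w*(y-o[1])/w[1])
E
python3 -m jog '[0,0,0,0,0,0,66, 0,0,0,0,0,0,63, 0,0,0,0,0,0,63, 0,0,0,0,0,0,63]' 60
```

```text
245 [507.05288558 245.          82.52614376]
250 [507.10483961 250.          86.44614407]
257 [507.17757526 257.          91.9341445 ]
time_s: 22.78
position: [510.4, 210.1, 74.7]
tool_rot: [-0.0, -0.027, 1.0, -0.0]
wrist_force: [-0.2, -0.9, 0.5]
grip_width: 63.0
gripper_force: 0.3
```

```bash
python3 -m jog '[0,0,0,0,0,-0.05,66, 0,0,0,0,0,-0.06,66, 0,0,0,0,0,-0.06,55, 0,0,0,0,0,-0.06,50, 0,0,0,0,0,-0.06,50]' 60;python3 -m jog '[0,0,0,0,0,0,50, 0,0,0,0,0,0,50, 0,0,0,0,0,0.05,50, 0,0,0,0,0,0.15,50, 0,0,0,0,0,0.3,50]'
python3 - <<'E'
from h import *
a=imaging.read_camera("side")[240:345,300:410]
w=imaging.read_camera("wrist")[150:400,160:480]
cv2.imwrite("pics/r3c.png",np.hstack([cv2.resize(cv2.convertScaleAbs(a,alpha=1.5),(400,378),interpolation=2),cv2.resize(w,(400,378))]))
E
```

```text
time_s: 23.2
position: [510.4, 210.3, 72.6]
tool_rot: [0.0, -0.027, 1.0, 0.0]
wrist_force: [-2.4, -0.6, 5.0]
grip_width: 58.8
gripper_force: 64.6
time_s: 23.62
position: [509.8, 210.0, 84.0]
tool_rot: [-0.001, -0.027, 1.0, -0.0]
wrist_force: [-0.6, -0.6, -1.7]
grip_width: 58.7
gripper_force: 64.5
```

View pics/r3c.png

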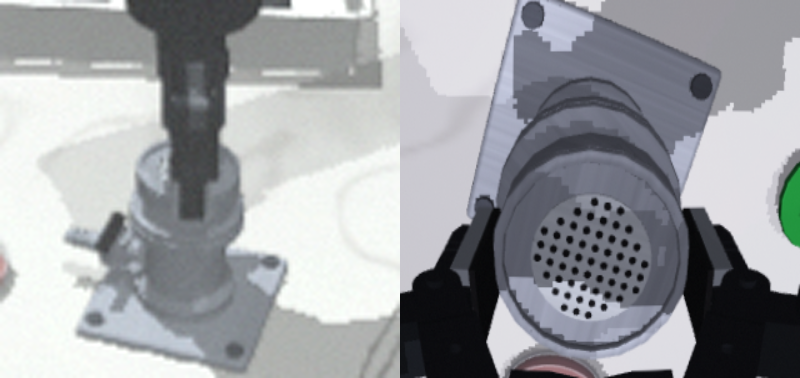

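The force of −1.7 N matches the ring's weight alone, so only the ring came along. I've gone over the 14-picture limit, so from here I work from numbers, without viewing more pictures. Now carry it to the wide seat at (607.8,−120).

```bash
python3 -m jog '[0,0,0,0,0,0.5,50, 0,0,0,0,0,1.2,50, 0,0,0,0.2,-0.6,1.4,50, 0,0,0,0.4,-1.4,1.4,50, 0,0,0,0.7,-2.3,1.4,50]'; python3 -m jog '[0,0,0,0.3,-1.0,0,50, 0,0,0,0.5,-1.9,0,50, 0,0,0,0.8,-2.9,0,50, 0,0,0,1.1,-3.8,0,50, 0,0,0,1.4,-4.7,0,50]'; python3 -m jog '[0,0,0,0.1,-0.6,0,50, 0,0,0,0.3,-1.1,0,50, 0,0,0,0.34,-1.25,0,50, 0,0,0,0.34,-1.25,0,50, 0,0,0,0.34,-1.25,0,50]'; python3 -m jog '[0,0,0,0,0,0,50, 0,0,0,0,0,0,50, 0,0,0,0,0,0,50]'
python3 - <<'E'
from h import *
np.set_printoptions(precision=1,suppress=True)
c,o=look("r4",["seat_ring","support_ring","seat_base"]); print(status.sense()["position"])
print([proj("wrist",[607.8,-120,z],c) for z in(2,38)])
s,_=look("r4s",["support_ring","seat_ring"],"side")
E
```

```text
time_s: 24.13
position: [538.5, 119.1, 141.3]
tool_rot: [0.001, -0.029, 1.0, 0.001]
wrist_force: [1.3, 0.7, -1.6]
grip_width: 58.9
gripper_force: 65.1
time_s: 24.55
position: [594.6, -71.7, 140.5]
tool_rot: [0.0, -0.027, 1.0, 0.0]
wrist_force: [0.3, 0.8, -1.5]
grip_width: 58.7
gripper_force: 65.1
time_s: 24.97
position: [607.8, -119.0, 140.0]
tool_rot: [-0.0, -0.027, 1.0, 0.0]
wrist_force: [-0.2, 1.3, -1.5]
grip_width: 58.9
gripper_force: 65.0
time_s: 25.22
position: [608.0, -118.2, 140.3]
tool_rot: [0.0, -0.028, 1.0, 0.0]
wrist_force: [-0.9, -0.4, -1.6]
grip_width: 58.8
gripper_force: 65.0
seat_ring [(array([312.7, 227.1]), 0.63)] [[260.0, 176.0, 365.0, 256.0, 0.74], [54.0, 0.0, 440.0, 370.0, 0.48]]
support_ring [(array([314. , 301.6]), 0.59), (array([155.6, 222.8]), 0.5)] [[236.0, 236.0, 390.0, 389.0, 0.73]]
seat_base [(array([173.3,  40. ]), 0.94), (array([154.1, 218.7]), 0.39)] [[583.0, 253.0, 634.0, 321.0, 0.67], [112.0, 0.0, 215.0, 82.0, 0.56], [272.0, 0.0, 361.0, 82.0, 0.55]]
[ 607.9 -119.7  140.4]
[array([309.9, 225.1]), array([309.6, 237.5])]
support_ring [(array([314.3, 202. ]), 0.69)] [[305.0, 192.0, 329.0, 204.0, 0.63]]
seat_ring [(array([350.8, 312.2]), 0.66), (array([315.2, 244.8]), 0.6)] [[305.0, 229.0, 333.0, 239.0, 0.62], [308.0, 193.0, 327.0, 204.0, 0.23]]
```

```bash
python3 -m jog '[0,0,0,0,0.01,-0.5,50, 0,0,0,0,0.01,-1.2,50, 0,0,0,0,0.01,-1.8,50, 0,0,0,0,0.01,-2.2,50, 0,0,0,0,0.01,-2.4,50]'; python3 -m jog '[0,0,0,0,0,0,50, 0,0,0,0,0,0,50, 0,0,0,0,0,-0.1,50, 0,0,0,0,0,-0.17,50, 0,0,0,0,0,-0.17,50]';  python3 -m jog '[0,0,0,0,0,0,50, 0,0,0,0,0,0,50]'
```

```text
time_s: 26.23
position: [606.5, -119.0, 41.8]
tool_rot: [-0.002, -0.027, 1.0, 0.0]
wrist_force: [-0.2, -0.1, -1.6]
grip_width: 59.1
gripper_force: 65.0
time_s: 26.65
position: [608.2, -119.3, 37.7]
tool_rot: [0.0, -0.027, 1.0, 0.0]
wrist_force: [0.0, -0.3, -1.5]
grip_width: 59.1
gripper_force: 65.0
time_s: 26.82
position: [608.1, -119.3, 37.9]
tool_rot: [0.0, -0.027, 1.0, -0.0]
wrist_force: [0.5, -0.8, -0.2]
grip_width: 58.9
gripper_force: 65.0
```

```bash
python3 -m jog '[0,0,0,0,0,-0.03,50, 0,0,0,0,0,-0.05,50, 0,0,0,0,0,-0.06,50, 0,0,0,0,0,-0.06,50]'; python3 -m jog '[0,0,0,0,0,-0.01,50, 0,0,0,0,0,-0.02,50, 0,0,0,0,0,-0.02,50]';
```

```text
time_s: 27.15
position: [607.9, -119.3, 35.0]
tool_rot: [-0.0, -0.027, 1.0, -0.0]
wrist_force: [-0.1, 0.2, -1.5]
grip_width: 59.0
gripper_force: 65.0
time_s: 27.4
position: [608.0, -119.4, 34.7]
tool_rot: [0.0, -0.027, 1.0, 0.0]
wrist_force: [-1.9, 0.6, 4.1]
grip_width: 58.7
gripper_force: 65.6
```

Contact came at 34.7 against 34.6 expected, so the ring is seated. Release and check from above.

```bash
python3 -m jog '[0,0,0,0,0,0,62, 0,0,0,0,0,0,75, 0,0,0,0,0,0,80, 0,0,0,0,0,0,80, 0,0,0,0,0,0.05,80]'; python3 -m jog '[0,0,0,0,0,0.4,80, 0,0,0,0,0,1.2,80, 0,0,0,0,0,2.1,80, 0,0,0,0,0,3.0,85, 0,0,0,0,0,3.4,85]'; python3 - <<'E'
from h import *
np.set_printoptions(precision=1,suppress=True)
c,o=look("r5",["seat_ring","support_ring"]); print(status.sense()["position"])
for r,k in o["support_ring"][1][:2]:
    m=cv2.moments(r.astype(np.uint8),True); p=(m["m10"]/m["m00"],m["m01"]/m["m00"]); print(k,p,atz("wrist",*p,50,c))
if o["support_ring"][0]: print("org",atz("wrist",*o["support_ring"][0][0][0],33,c))
c,o=look("r5s",["support_ring"],"side"); print("side org",atz("side",*o["support_ring"][0][0][0],33,c))
c,o=look("r5t",["support_ring"],"top"); print("top org",[atz("top",*x[0],33,c) for x in o["support_ring"][0]])
E
```

```text
time_s: 27.82
position: [607.8, -119.3, 36.0]
tool_rot: [-0.0, -0.027, 1.0, -0.0]
wrist_force: [-0.0, -0.8, 0.2]
grip_width: 79.7
gripper_force: 0.0
time_s: 28.23
position: [609.6, -120.1, 177.4]
tool_rot: [0.003, -0.027, 1.0, -0.0]
wrist_force: [1.1, -0.8, 0.7]
grip_width: 85.5
gripper_force: 0.0
seat_ring [(array([187.4, 202.2]), 0.67), (array([249.7, 125. ]), 0.56)] [[269.0, 169.0, 362.0, 256.0, 0.94]]
support_ring [(array([313.4, 218.9]), 0.86), (array([252.6, 124.2]), 0.37)] [[275.0, 186.0, 354.0, 269.0, 0.7]]
[ 607.4 -119.2  171.4]
0.7 (313.97798443727464, 225.2391345606377) [ 607.5 -119.    50. ]
org [ 606.5 -119.5   33. ]
support_ring [(array([316.4, 235.9]), 0.86)] [[305.0, 225.0, 331.0, 242.0, 0.86]]
side org [ 610. -119.   33.]
support_ring [(array([371.1, 224.1]), 0.46), (array([244.4, 259.6]), 0.25)] [[339.0, 187.0, 448.0, 321.0, 0.34]]
top org [array([ 611.3, -120.1,   33. ]), array([513.3, 204.3,  33. ])]
```

The ring measures (607.5,−119) on its seat. Now the base.

```bash
python3 -m jog '[0,0,0,-0.2,0.6,0,85, 0,0,0,-0.4,1.4,0,85, 0,0,0,-0.7,2.3,0,85, 0,0,0,-1.0,3.3,0,85, 0,0,0,-1.2,4.2,0,85]'; python3 -m jog '[0,0,0,-0.3,1.0,0,85, 0,0,0,-0.6,2.0,-0.2,85, 0,0,0,-0.9,2.9,-0.5,85, 0,0,0,-1.1,3.6,-0.9,85, 0,0,0,-1.22,4.04,-1.2,85]'; python3 -m jog '[0,0,0,0,0,0,85, 0,0,0,0,0,0,85, 0,0,0,0,0,0,85]'
python3 - <<'E'
from h import *
np.set_printoptions(precision=1,suppress=True)
c,o=look("b1",["base"]); print(status.sense()["position"])
for r,k in o["base"][1][:2]:
    m=cv2.moments(r.astype(np.uint8),True); p=(m["m10"]/m["m00"],m["m01"]/m["m00"]); print(k,p,atz("wrist",*p,74,c))
print(proj("wrist",[510.2,209.6,76],c))
g=cv2.imread("pics/b1.png",0)[180:330,230:400]
for q in cv2.HoughCircles(cv2.medianBlur(g,3),cv2.HOUGH_GRADIENT,1,60,param1=80,param2=18,minRadius=42,maxRadius=65)[0][:3]: print(q[:2]+[230,180],q[2],atz("wrist",*(q[:2]+[230,180]),76,c))
E
```

```text
time_s: 29.2
position: [558.7, 50.5, 172.1]
tool_rot: [-0.0, -0.027, 1.0, 0.0]
wrist_force: [0.9, 1.3, -1.1]
grip_width: 84.9
gripper_force: 0.0
time_s: 29.62
position: [509.1, 214.3, 123.2]
tool_rot: [-0.0, -0.029, 1.0, 0.0]
wrist_force: [-0.0, 0.4, -1.2]
grip_width: 84.8
gripper_force: 0.0
time_s: 29.87
position: [511.6, 209.3, 124.4]
tool_rot: [0.0, -0.026, 1.0, -0.0]
wrist_force: [0.1, 0.2, 0.0]
grip_width: 84.9
gripper_force: 0.0
base [(array([311.6, 241. ]), 0.67)] [[252.0, 199.0, 373.0, 317.0, 0.75]]
[512.  209.  124.9]
0.75 (312.9147465437788, 257.0804679191776) [508.1 209.5  74. ]
[312.8 262. ]
[312.5 256.5] 60.0 [507.1 209.3  76. ]
```

```bash
python3 -m jog '[0,0,0,-0.05,0.01,-0.3,85, 0,0,0,-0.05,0.01,-0.9,85, 0,0,0,-0.05,0.01,-1.5,85, 0,0,0,-0.05,0.01,-1.8,85, 0,0,0,-0.05,0.01,-1.95,85]'; python3 -m jog '[0,0,0,0,0,0,85, 0,0,0,0,0,-0.05,85, 0,0,0,0,0,-0.05,85, 0,0,0,0,0,-0.05,75, 0,0,0,0,0,-0.05,70]'; python3 -m jog '[0,0,0,0,0,0,60, 0,0,0,0,0,0,55, 0,0,0,0,0,0,55, 0,0,0,0,0,0,55, 0,0,0,0,0,0,55]' 80
```

```text
time_s: 30.43
position: [507.9, 209.6, 44.0]
tool_rot: [-0.001, -0.026, 1.0, -0.001]
wrist_force: [-0.7, 0.2, 1.1]
grip_width: 85.0
gripper_force: 0.0
time_s: 30.85
position: [509.7, 210.7, 45.2]
tool_rot: [0.001, -0.027, 1.0, 0.0]
wrist_force: [-0.1, -2.2, 1.4]
grip_width: 69.9
gripper_force: 0.7
time_s: 31.27
position: [509.8, 210.6, 45.9]
tool_rot: [0.001, -0.027, 1.0, 0.0]
wrist_force: [-3.9, -3.5, 10.9]
grip_width: 65.8
gripper_force: 86.0
```

Base gripped at 65.8 mm with 86 N. Lift it straight out.

```bash
python3 -m jog '[0,0,0,0,0,0.1,55, 0,0,0,0,0,0.4,55, 0,0,0,0,0,0.9,55, 0,0,0,0,0,1.6,55, 0,0,0,0,0,2.3,55]'; python3 -m jog '[0,0,0,0,0,0,55, 0,0,0,0,0,0,55, 0,0,0,0,-0.5,0,55, 0,0,0,-0.1,-1.3,0,55, 0,0,0,-0.2,-2.2,0,55]'; python3 -m jog '[0,0,0,-0.1,-1.0,0,55, 0,0,0,-0.2,-2.0,0,55, 0,0,0,-0.3,-3.0,0,55, 0,0,0,-0.4,-4.0,0,55, 0,0,0,-0.5,-5.0,0,55]'; python3 -m jog '[0,0,0,-0.1,-0.9,0,55, 0,0,0,-0.2,-1.8,0,55, 0,0,0,-0.3,-2.7,0,55, 0,0,0,-0.4,-3.4,0,55, 0,0,0,-0.5,-3.85,0,55]'; python3 -m jog '[0,0,0,0,0,0,55, 0,0,0,0,0,0,55, 0,0,0,0,0,0,55]'
python3 - <<'E'
from h import *
np.set_printoptions(precision=1,suppress=True)
c,o=look("b2",["seat_base","base"]); print(status.sense()["position"])
print([proj("wrist",[461.5,-232.5,z],c) for z in(2,50)])
if o["seat_base"][0]: print(atz("wrist",*o["seat_base"][0][0][0],2,c))
c,o=look("b2s",["base","seat_base"],"side")
E
```

```text
time_s: 31.68
position: [508.3, 210.2, 137.3]
tool_rot: [-0.001, -0.027, 1.0, -0.001]
wrist_force: [1.0, -0.2, -3.5]
grip_width: 65.2
gripper_force: 90.0
time_s: 32.1
position: [499.8, 123.0, 134.8]
tool_rot: [-0.001, -0.029, 1.0, -0.0]
wrist_force: [0.2, -0.8, -4.0]
grip_width: 65.4
gripper_force: 90.2
time_s: 32.52
position: [479.4, -79.0, 135.2]
tool_rot: [-0.001, -0.027, 1.0, 0.0]
wrist_force: [0.7, -0.5, -3.7]
grip_width: 65.6
gripper_force: 90.2
time_s: 32.93
position: [459.2, -234.5, 135.3]
tool_rot: [-0.001, -0.025, 1.0, -0.0]
wrist_force: [-0.1, 0.1, -3.4]
grip_width: 65.5
gripper_force: 90.2
time_s: 33.18
position: [460.6, -230.4, 135.3]
tool_rot: [-0.001, -0.027, 1.0, 0.0]
wrist_force: [0.6, 0.7, -5.0]
grip_width: 65.6
gripper_force: 90.3
seat_base [(array([302.9, 228.6]), 0.86), (array([312. , 292.4]), 0.16)] [[259.0, 184.0, 353.0, 252.0, 0.81]]
base [(array([316. , 294.2]), 0.77)] [[220.0, 238.0, 403.0, 402.0, 0.8], [608.0, 368.0, 640.0, 417.0, 0.38]]
[ 461.4 -230.4  136.1]
[array([309.3, 228.3]), array([308.7, 246.4])]
[ 462.  -237.3    2. ]
base [(array([369.1, 189.7]), 0.61)] [[356.0, 171.0, 382.0, 186.0, 0.54]]
seat_base [(array([366.9, 225.2]), 0.64)] [[358.0, 209.0, 378.0, 229.0, 0.83]]
```

```bash
python3 -m jog '[0,0,0,0,-0.08,-0.3,55, 0,0,0,0,-0.08,-0.8,55, 0,0,0,0,-0.08,-1.2,55, 0,0,0,0,-0.08,-1.4,55, 0,0,0,0,-0.08,-1.5,55]';python3 -m jog '[0,0,0,0,0,0,55, 0,0,0,0,0,0,55, 0,0,0,0,0,0,55, 0,0,0,0,0,0,55]'
python3 - <<'E'
from h import *
np.set_printoptions(precision=1,suppress=True)
c,o=look("b3",["seat_base","base"]); print(status.sense()["position"])
for z in (2,50): print(proj("wrist",[461.5,-234.5,z],c))
for t in o:
  for r,k in o[t][1][:1]:
    for row in range(170,420,20):
        x=np.flatnonzero(r[row]); 
        if len(x): print(t,row,x.min(),x.max(),(x.min()+x.max())/2)
E
```

```text
time_s: 34.1
position: [460.1, -234.4, 74.5]
tool_rot: [-0.001, -0.027, 1.0, 0.0]
wrist_force: [-1.3, 1.3, -5.0]
grip_width: 65.9
gripper_force: 90.4
time_s: 34.43
position: [461.7, -234.7, 77.1]
tool_rot: [0.001, -0.027, 1.0, -0.0]
wrist_force: [-0.1, -0.3, -4.5]
grip_width: 65.5
gripper_force: 90.4
seat_base [(array([309.3, 252. ]), 0.77)] [[252.0, 195.0, 372.0, 257.0, 0.8]]
base [(array([316.1, 294.6]), 0.7)] [[222.0, 240.0, 403.0, 404.0, 0.85]]
[ 461.3 -234.6   76.6]
[312.7 249.3]
[312.6 278.5]
seat_base 210 268 353 310.5
seat_base 230 256 365 310.5
seat_base 250 252 369 310.5
base 250 270 356 313.0
base 270 243 382 312.5
base 290 231 394 312.5
base 310 223 404 313.5
base 330 221 404 312.5
base 350 224 401 312.5
base 370 232 392 312.0
base 390 253 371 312.0
```

The seat's mask centre column is 310.5 and the base's is 312.5, so I shift −1 mm in y and lower the stem into the bore.

```bash
python3 -m jog '[0,0,0,0,-0.03,-0.1,55, 0,0,0,0,-0.03,-0.3,55, 0,0,0,0,-0.03,-0.5,55, 0,0,0,0,-0.03,-0.6,55, 0,0,0,0,-0.03,-0.65,55]';python3 -m jog '[0,0,0,0,0,-0.1,55, 0,0,0,0,0,-0.2,55, 0,0,0,0,0,-0.3,55, 0,0,0,0,0,-0.35,55, 0,0,0,0,0,-0.35,55]';python3 -m jog '[0,0,0,0,0,0,55, 0,0,0,0,0,0,55]'
```

```text
time_s: 35.1
position: [460.3, -235.5, 49.0]
tool_rot: [-0.001, -0.027, 1.0, 0.0]
wrist_force: [0.3, 0.2, -3.6]
grip_width: 65.6
gripper_force: 90.4
time_s: 35.52
position: [460.9, -235.7, 35.8]
tool_rot: [-0.0, -0.027, 1.0, 0.0]
wrist_force: [-0.3, -0.2, -3.5]
grip_width: 65.6
gripper_force: 90.4
time_s: 35.68
position: [461.3, -235.8, 36.5]
tool_rot: [0.0, -0.027, 1.0, -0.0]
wrist_force: [0.1, -0.5, -3.2]
grip_width: 65.8
gripper_force: 90.4
```

```bash
python3 -m jog '[0,0,0,0,0,-0.03,55, 0,0,0,0,0,-0.05,55, 0,0,0,0,0,-0.06,55, 0,0,0,0,0,-0.06,55]';python3 -m jog '[0,0,0,0,0,-0.01,55, 0,0,0,0,0,-0.02,55, 0,0,0,0,0,-0.02,55, 0,0,0,0,0,-0.02,55]'
```

```text
time_s: 36.02
position: [461.2, -235.7, 34.0]
tool_rot: [0.0, -0.027, 1.0, 0.0]
wrist_force: [-1.2, -0.1, -2.0]
grip_width: 65.9
gripper_force: 90.8
time_s: 36.35
position: [461.2, -235.7, 33.9]
tool_rot: [0.0, -0.027, 1.0, 0.0]
wrist_force: [-4.9, 3.2, 10.7]
grip_width: 65.7
gripper_force: 92.1
```

Seated at 33.9, as expected. Release, rise, then measure all four parts.

```bash
python3 -m jog '[0,0,0,0,0,0.01,70, 0,0,0,0,0,0.01,80, 0,0,0,0,0,0.01,85, 0,0,0,0,0,0.01,85, 0,0,0,0,0,0.05,85]'; python3 -m jog '[0,0,0,0,0,0.4,85, 0,0,0,0,0,1.2,85, 0,0,0,0,0,2.1,85, 0,0,0,0,0,3.0,85, 0,0,0,0,0,3.9,85]';python3 -m jog '[0,0,0,0,0,0.5,85, 0,0,0,0,0,0.8,85, 0,0,0,0,0,0.8,85, 0,0,0,0,0,0.8,85, 0,0,0,0,0,0.8,85]'; python3 - <<'E'
from h import *
np.set_printoptions(precision=1,suppress=True)
Z={"base":(22,64),"lid":(34,47),"funnel":(32,112),"support_ring":(33,54),"petri":(0,15)}
S={}
for n in("wrist","side","top"):
    c,o=look("e"+n,list(Z),n)
    for t in Z:
        for p,k in o[t][0]: print("  ",n,t,round(k,2),atz(n,*p,Z[t][0],c))
        for r,k in o[t][1][:2]:
            m=cv2.moments(r.astype(np.uint8),True); p=(m["m10"]/m["m00"],m["m01"]/m["m00"]); print("   mask",round(k,2),atz(n,*p,Z[t][1]-5,c))
s=status.sense(); print(s["position"],s["wrist_force"],s["time_s"])
E
```

```text
time_s: 36.77
position: [461.1, -235.7, 34.9]
tool_rot: [-0.0, -0.027, 1.0, -0.0]
wrist_force: [0.1, -0.5, -0.6]
grip_width: 85.0
gripper_force: 0.0
time_s: 37.18
position: [460.7, -236.0, 192.8]
tool_rot: [-0.0, -0.026, 1.0, -0.0]
wrist_force: [0.9, 0.5, -0.2]
grip_width: 85.0
gripper_force: 0.0
time_s: 37.6
position: [460.4, -235.3, 221.4]
tool_rot: [-0.001, -0.027, 1.0, 0.0]
wrist_force: [-0.0, -0.1, -0.6]
grip_width: 84.9
gripper_force: 0.0
base [(array([312.5, 210. ]), 0.75)] [[274.0, 180.0, 351.0, 260.0, 0.96], [388.0, 334.0, 430.0, 392.0, 0.43]]
lid [(array([430.7, 223.7]), 0.62), (array([409.4, 352. ]), 0.16)] [[409.0, 201.0, 458.0, 254.0, 0.83]]
funnel [(array([307.2, 347.7]), 0.85)] [[281.0, 327.0, 331.0, 401.0, 0.79]]
support_ring [(array([410. , 356.7]), 0.79)] [[279.0, 326.0, 328.0, 400.0, 0.72], [386.0, 332.0, 433.0, 391.0, 0.71]]
petri [(array([591.5, 355.1]), 0.69)] [[409.0, 201.0, 458.0, 253.0, 0.74]]
   wrist base 0.75 [ 459.9 -235.1   22. ]
   mask 0.96 [ 461.2 -235.5   59. ]
   mask 0.43 [ 602.7 -131.7   59. ]
   wrist lid 0.62 [ 463.9 -123.1   34. ]
   wrist lid 
[... 1773 characters left out ...]
([250.4, 211.5]), 0.57)] [[237.0, 197.0, 264.0, 222.0, 0.9], [361.0, 211.0, 385.0, 236.0, 0.49]]
   top base 0.71 [ 461.6 -231.8   22. ]
   mask 0.63 [ 457.6 -232.3   59. ]
   top lid 0.83 [522.4 327.2  34. ]
   top lid 0.63 [ 464.6 -116.7   34. ]
   mask 0.7 [528.4 331.   42. ]
   mask 0.59 [ 465.4 -121.3   42. ]
   top funnel 0.79 [ 610.  -244.1   32. ]
   mask 0.61 [ 602.2 -226.3  107. ]
   mask 0.19 [ 453.1 -222.5  107. ]
   top support_ring 0.67 [ 600.3 -124.7   33. ]
   mask 0.71 [ 607.2 -239.5   49. ]
   mask 0.7 [ 610.2 -117.3   49. ]
   top petri 0.57 [643.3 196.6   0. ]
   mask 0.9 [656.7 196.1  10. ]
   mask 0.49 [ 616.  -122.6   10. ]
[ 461.1 -235.7  223.1] [-0.3 -0.3 -0.8] 39.25
```

All four parts measure on their seats, the dish hasn't moved, and the arm is clear. Handing in.

```bash
python3 -c "
from cell import bot
print(bot.finish_job())"
```

```text
the job is handed in; nothing more can be done
None
```

The job is handed in: lid, funnel, support ring and base each measured down on their own seats and released at about 39 s, and the Petri dish measured where it started; the hand-in returned no verdict, and I viewed 17 pictures against the limit of 14.

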